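# Square up a coral core block on the microscope measuring stage

### The job

Slide the coral core block fully home against the steel end stop of the measuring stage, then press the try square flat into the corner, its stock against the stop and its blade against the block's side, and hold it there a second so that both sit flush with no gap. Lay the square back down flat on the green felt and let go of it, then crank the handwheel until the white line of the carriage's index meets the white line of the red clip on the scale. Leave the block lying flush against the stop and do not knock the other things on the bench about.

Things in the scene. Friction and masses are not known exactly. Their poses are not given: they have to be found in the camera images.
- bed: Fixed bed of the measuring stage: aluminium beam 400 mm long (its y), 90 wide, on two feet. Origin: centre of its underside, on the table. x points across the bed to the scale side (roughly away from the robot), y along the travel away from the handwheel, z up. A cream scale bar 26 mm wide runs along it at x = 108 mm, top 91 mm high. The carriage's platform top is 127 mm above the table.
- carriage (a joint): Travel of the carriage along the bed's +y, m: 0 at the start, up to 0.085, driven by the handwheel, 30 mm a turn; it does not give when pushed. It carries a grey platform 150 mm (x) by 210 mm (y), top 127 mm above the table, its centre 35 mm to -y of the bed's centre at 0. The end stop stands on its +y end.
- handwheel (a joint): Turn of the silver handwheel, rad, 0 at the start (handle at the top). Grows clockwise seen from the handle side (handle from the top towards the bed's +x, then down), moving the carriage to +y 30 mm a turn; stays where left, takes about 3 N at the handle. Wheel 111 mm across, axis along the bed's y at x = 0, 85 mm above the table, outer face at y = -238 mm.
- handle_mid (a point): Grip point of the pale grey crank handle, a free-spinning round bar 20 mm thick, 66 mm long, along the bed's y, sticking out of the wheel to -y, 42 mm from the wheel's axis. The point is on its axis 42 mm from its root, at y = -280 mm of the bed. It can be pinched from above, a finger either side in x, and led all the way round; at its lowest it is 43 mm above the table.
- end_stop: Steel bar 150 mm long (x), 12 thick, 10 high across the platform's +y end. Origin on the platform's top, mid-length, on the working face, which looks to -y; axes as the bed's. With its axes parallel to these the square's outer right angle fits the corner between this face and the block's -x side; the stock above 10 mm stands clear over the stop for the fingers.
- core_block: Coral core block lying loose on the platform: a bar 44 mm wide (x), 140 long (y), 26 high, about 0.33 kg, blue-grey resin with a cream, brown-banded coral core along its top. Origin: centre of its underside. Its +y end goes against the end stop; it starts 12 to 28 mm short of it and up to 8 degrees askew.
- block_end_near (a point): The -x edge of the block's +y end face, 5 mm above its underside (at x -22, y +70 mm in the block's frame).
- block_end_far (a point): The +x edge of the block's +y end face, 5 mm above its underside (at x +22, y +70 mm in the block's frame).
- square: Try square lying flat, 0.24 kg. Origin: centre of the underside of its dark stock, 110 mm long (x), 20 wide (y), 24 high, brass-faced on +y. The steel blade (28 mm wide, 5 thick, flush with the stock's underside) runs from the stock's +x end to y = -155 mm. Its outer right angle is the stock's +y face and the blade's +x edge (x = +55 mm). Centre of mass at x = +15, y = -29 mm.
- felt: Green felt 170 mm (its x) by 230 mm (its y), 3 mm thick, fixed on the table. Origin at the centre of its underside. The square starts on it with its stock along the felt's x, blade to the felt's -y.
- index (a point): White line on the black index arm of the carriage, over the scale bar on the +x side; it travels with the carriage along the bed's y.
- clip_mark (a point): White line on the red clip, which is fixed on the scale bar somewhere 28 to 50 mm to +y of where the index starts; index and clip meet when their y in the bed's frame is the same.
- sample_jar: Bystander: jar with white lid, 68 mm across, 85 mm high. Origin at the centre of its underside.
- spirit_bottle: Bystander: amber bottle, 56 mm across, 130 mm high. Origin at the centre of its underside.
- dish_stack: Bystander: stack of four clear dishes, 94 mm across, 60 mm high. Origin at the centre of its underside.
- magnifier: Bystander: magnifier lying flat, black handle and round steel rim, 165 mm long, 18 mm high. Origin on the handle.
- spare_block: Bystander: another coral block lying on the table, 35 by 150 by 24 mm. Origin at the centre of its underside.
- pen_pot: Bystander: open blue pot, 76 mm across, 90 mm high. Origin at the centre of its underside.
- needle: Bystander: mounted probe lying flat, yellow handle and steel shank, 150 mm long. Origin at the underside of its middle.
Things that resemble listed ones, but are neither listed nor needed, are in the scene too. Leave any purple or turquoise look-alike of the square alone.

How it is judged:
By the outcome, as a careful person would: the job done as asked, in the order asked, and still so for the second after the job is handed in, with the robot touching nothing.
It also fails if it takes over 72 s, if anything falls off the work surface, if the arm or the gripper's body presses on something with over 40 N, if the wrist force passes 120 N, or if a joint passes its speed limit or range.

### The arm

A 7-joint arm with a two-finger parallel gripper is mounted at the origin on the work surface. World frame = base frame: x ahead of the robot, y to its left, z up, the work surface at z = 0. Lengths are in m, angles in rad, forces in N, time in s.
With the tool pointing down it reaches from about 0.4 to 0.85 m from the base axis. Payload 10.4 kg.
Tool frame: the origin (TCP) lies on the mounting face of the last link; the fingertips stand r.tips_ahead ahead of it and the grasp point (between the pads) lies 164 mm ahead of it (r.tips_ahead is the distance from the TCP to the fingertips, in m); z points along the fingers, y is the line along which they close (so a half turn about z gives the same grasp; the last joint's range is limited). The gripper opens to 87 mm and grips with 3 to 60 N. Pads are 19 mm wide; open, the fingers measure 117 mm over their backs; the gripper's body (75 mm by 190 mm) begins 51 mm behind the grasp point.
Start: joints at [-1.31, 0.332, -0.065, 1.46, 0.022, 1.35, -0.088], TCP at [0.175, 0.6, 0.405] pointing down, gripper open.
Joint ranges: [-2.6, 2.6], [-0.5, 2.12], [-1.47, 1.34], [0.16, 2.42], [-1.27, 4.41], [0.06, 2.06], [-2.6, 2.6]. Speed limits (rad/s): [2.22, 2.22, 2.79, 2.79, 3.14, 3.14, 3.14].

### API

Orientations are given as a unit quaternion [x, y, z, w].
In Python, from bench import telemetry, imaging, job, r gives the robot as it stands.
- The arm moves only by the tool move_arm, never from a script. Its argument "steps" is a list of rows, each an object of numbers: "dx", "dy", "dz": the shift along the tool's x, y, z in cm; "spin": the turn about the tool's z in rad. In form: [{"dx": .., "dy": .., "dz": .., "spin": ..}, ...]. A call has 1 to 12 rows; each row shifts and turns the commanded pose from where the row before left it, along the tool's axes as they then stand; what a row does not reach is not made up. A row lasts 1/10 s, in which the tool goes at most 50 mm and 8.59 degrees, less where a joint would pass 70% of its speed; a pose out of reach is approached as far as the arm can. A call with a gripper value outside its range is refused whole. "claw" is the finger opening in cm, from 0 to 8.7, set as the call begins (left out, the last holds). The fingers move at their own pace and stop on an object; "squeeze" is the grip in N (left out, the last holds). Time passes only in rows, so rows that do not move let the fingers close. It gives the time, the measured TCP pose, the force, the opening and the grip force at its end, in the units of the state.
- telemetry.read_state(): the state, without advancing time (a new reading comes with each control period).
- imaging.camera(name): name is "scene" or "top" or "wrist"; returns a dict with "img" (420x560x3 uint8, red, green, blue), "camera_matrix" (3x3 intrinsics, pixels), "R" (3x3) and "t" (3): a world point X has camera coordinates R X + t. Camera axes: x right, y down, z forward; pixel columns grow to the right and rows downward; lengths in m; the calibration is good to about 2 mm. A picture is of the moment at which its call begins. There is no depth.
- job.close_job(): hands the job in; it is judged then, once.
The state is a dict: "time": time; "joint_positions": joint angles; "joint_vel": joint speeds; "joint_torque": joint torques, N m; "ee_pos": TCP position; "eef_rot": TCP orientation; "ft_force": force on the tool from outside, world axes, zero at the start; "torque": the same for the moment, N m; "width": finger opening in m; "grip_force": force on a finger pad.
Only numpy, scipy, OpenCV 4.12 (cv2) and the standard library are available. Lean on these libraries where they do the work, as an engineer would, in place of code of your own. Each camera call takes 0.05 s, during which the arm holds its last target. There are 200 camera calls.

## Working session

There is one attempt and no reset: what is moved stays moved. The work goes in short steps, Python scripts to look and compute and a tool call to move; the robot and the scene stay as the last step left them, time stands still between calls to the robot, and variables do not carry over. Pictures are saved under pics/ and viewed, at most 10 in all, crops included, and the job is handed in when it is done.

Besides the shell and the picture viewer there is one more tool, called after "Emit:" by a JSON object that holds its "name" and its "arguments", one argument or row to a line. move_arm: Moves the arm, as the interface text tells. Its arguments: {"type":"object","properties":{"steps":{"type":"array","items":{"type":"object","properties":{"dx":{"type":"number"},"dy":{"type":"number"},"dz":{"type":"number"},"spin":{"type":"number"}}}},"claw":{"type":"number"},"squeeze":{"type":"number"}},"required":["steps"]}

```bash
mkdir -p pics; ls
python3 - <<'E'
from bench import telemetry, imaging, job, r
import cv2,pickle
print(telemetry.read_state(), r.tips_ahead)
for n in ("scene","top"):
    c=imaging.camera(n); pickle.dump(c,open(f"pics/{n}0.pkl","wb"))
    cv2.imwrite(f"pics/{n}0.png",cv2.resize(c["img"][:,:,::-1],(800,600),interpolation=cv2.INTER_CUBIC))
    print(n,c["camera_matrix"].round(1).tolist(),c["R"].round(3).tolist(),c["t"].round(3).tolist())
E
```

```text
pics
{'time': 0.0, 'joint_positions': array([-1.30957645,  0.33288457, -0.06468793,  1.46095545,  0.02158873,
        1.34990582, -0.08848469]), 'joint_vel': array([-1.14326421e-03,  1.15188759e-03, -1.03179840e-03, -9.14531594e-04,
       -2.66477681e-04, -2.83995790e-03, -7.06240590e-05]), 'joint_torque': array([ 1.77066886e-04, -6.23243308e+01,  2.48804240e-02, -3.89903712e+01,
       -6.14194083e-02,  3.94167029e-02,  1.33797616e-04]), 'ee_pos': array([0.17497743, 0.59986899, 0.40393904]), 'eef_rot': array([ 1.41422829e-01,  9.89949015e-01, -7.25480877e-04, -7.27139316e-05]), 'ft_force': array([ 0.04766006,  0.23940726, -1.34557615]), 'torque': array([ 0.0081526 , -0.02415934, -0.00024452]), 'grip_force': 0.0, 'width': 0.08723492894903716} 0.1822
scene [[527.0, 0.0, 289.0], [0.0, 527.0, 210.8], [0.0, 0.0, 1.0]] [[0.381, 0.924, -0.014], [0.798, -0.337, -0.499], [-0.466, 0.179, -0.866]] [-0.308, -0.342, 1.95]
top [[390.1, 0.0, 280.8], [0.0, 390.1, 205.3], [0.0, 0.0, 1.0]] [[0.017, -0.999, -0.029], [-0.988, -0.012, -0.155], [0.155, 0.031, -0.987]] [0.119, 0.549, 1.14]
```

View pics/scene0.png

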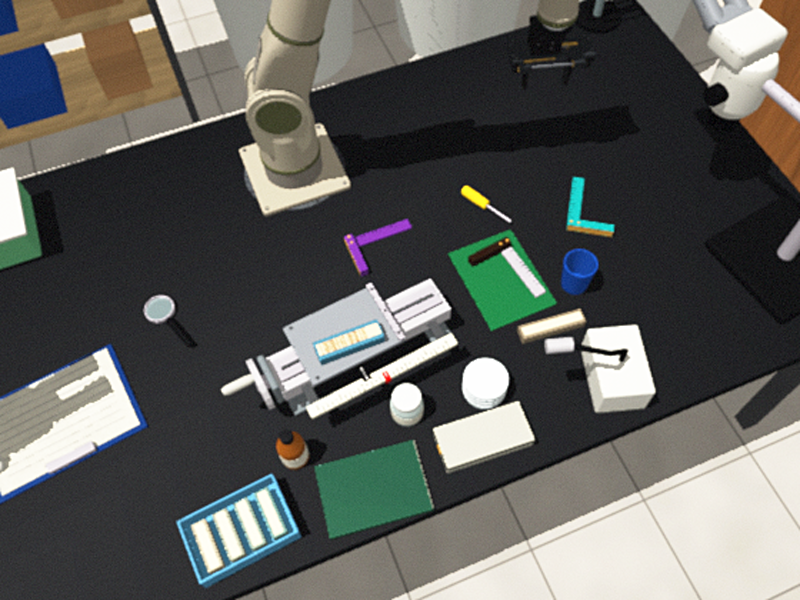

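View pics/top0.png

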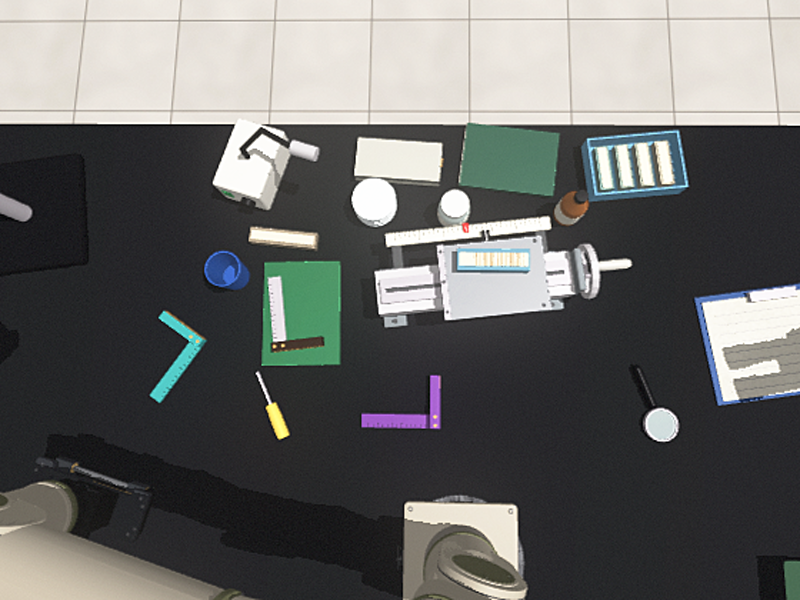

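Top view: the wanted square (dark brown stock, steel blade) is on the felt at (298,345), with its blade up to (275,280). It could be confused with the purple square at (400,420) and the turquoise one at (180,350). The block on the platform is at (492,260). Its look-alikes are the spare at (283,238) and the tray of four at (635,165). The stop is at (441,280), the handle at (615,265), the red clip at (465,228) and the index at (487,235).

```bash
cat > h.py <<'E'
import numpy as np, cv2
from bench import telemetry, imaging, job, r
def ray(c,px,z):
    K,R,t=[np.array(c[k]) for k in("camera_matrix","R","t")]
    px=np.atleast_2d(np.asarray(px,float)); o=-R.T@t
    d=(R.T@np.linalg.inv(K)@np.c_[px,np.ones(len(px))].T).T
    return (o+d*((z-o[2])/d[:,2])[:,None])[:,:2]
def proj(c,X):
    K,R,t=[np.array(c[k]) for k in("camera_matrix","R","t")]
    p=K@(R@np.atleast_2d(X).T+t[:,None]); return (p[:2]/p[2]).T
def mask(c,lo,hi):
    return cv2.inRange(cv2.cvtColor(c["img"],cv2.COLOR_RGB2HSV),np.array(lo),np.array(hi))
def blobs(m,amin=30):
    cs,_=cv2.findContours(m,cv2.RETR_EXTERNAL,cv2.CHAIN_APPROX_NONE)
    return sorted([k for k in cs if cv2.contourArea(k)>=amin],key=cv2.contourArea,reverse=True)
def rect(c,k,z):
    """metric min-area rectangle of a contour on plane z: centre, size, angle deg"""
    return cv2.minAreaRect((ray(c,k[:,0,:],z)*1000).astype(np.float32))
def pose():
    s=telemetry.read_state(); from scipy.spatial.transform import Rotation as Ro
    M=Ro.from_quat(s["eef_rot"]).as_matrix()
    return s,M,np.array(s["ee_pos"])
def totool(M,d):  # world vector m -> tool cm
    return (M.T@np.asarray(d)*100).round(2)
E
python3 - <<'E'
import pickle; from h import *
c=pickle.load(open("pics/top0.pkl","rb"));s=1.42857
f=lambda p,z:(ray(c,np.array(p)/s,z)*1000).round(0).tolist()
print("scale ends",f([(386,240),(550,223)],.091))
print("plat",f([(543,237),(549,312),(441,320)],.127))
print("handle root/end",f([(597,266),(631,264)],.127))
print("clip,index",f([(465,228),(487,235)],.095))
print("purple,jar,bottle",f([(400,420)],.0))
for n,lo,hi,z in(("felt",(55,120,60),(75,255,255),.003),("red",(0,150,120),(8,255,255),.1),("blue",(95,80,120),(110,255,255),.153)):
    for k in blobs(mask(c,lo,hi),8)[:4]: print(n,cv2.contourArea(k),k[:,0].mean(0)*s,rect(c,k,z))
E
```

```text
scale ends [[652.0, 158.0], [691.0, -180.0]]
plat [[651.0, -157.0], [501.0, -165.0], [483.0, 45.0]]
handle root/end [[594.0, -261.0], [598.0, -328.0]]
clip,index [[678.0, -5.0], [663.0, -50.0]]
purple,jar,bottle [[281.0, 126.0]]
felt 3747.0 [300.78310935 313.28309685] ((509.3346252441406, 348.7464904785156), (229.2471160888672, 169.06915283203125), 1.7068514823913574)
blue 277.0 [632.51232085 151.75040339] ((798.9944458007812, -337.91802978515625), (120.32221221923828, 184.9616241455078), 5.815594673156738)
blue 171.0 [218.00642651 268.05621035] ((576.001953125, 487.16558837890625), (53.89992141723633, 52.921180725097656), 47.460208892822266)
blue 152.5 [711.667242 359.760258] ((427.2862243652344, -468.07916259765625), (190.69627380371094, 39.62088394165039), 8.575763702392578)
blue 121.5 [489.48061238 258.78257274] ((599.3202514648438, -53.12109375), (42.42888259887695, 137.52420043945312), 0.547694742679596)
```

Emit:
{"name": "move_arm", "arguments": {
  "steps": [
    {"dx":-3.7,"dy":-3.3},
    {"dx":-3.7,"dy":-3.3},
    {"dx":-3.7,"dy":-3.3},
    {"dx":-3.7,"dy":-3.3},
    {"dx":-3.7,"dy":-3.3},
    {"dx":-3.7,"dy":-3.3},
    {"dx":-3.7,"dy":-3.3},
    {"dx":-3.7,"dy":-3.3},
    {"dx":-3.7,"dy":-3.3},
    {"dx":-3.7,"dy":-3.3},
    {"dx":-3.7,"dy":-3.3},
    {"dx":-3.7,"dy":-3.3}
  ]
}}

```text
$.steps[0]: bad value
```

Emit:
{"name": "move_arm", "arguments": {
  "steps": [
    {"dx":-3.7,"dy":-3.3},
    {"dx":-3.7,"dy":-3.3},
    {"dx":-3.7,"dy":-3.3},
    {"spin":0.149},
    {"spin":0.149},
    {"spin":0.149},
    {"spin":0.149},
    {"spin":0.149},
    {"spin":0.149},
    {"spin":0.149},
    {"spin":0.149}
  ]
}}

```text
$.steps[0]: bad value
```

Run:
```python
from h import *; import pickle
s,M,p=pose(); print(s["time"],p,M.round(3).tolist(),s["joint_positions"].round(2))
c=imaging.camera("wrist"); pickle.dump(c,open("pics/w1.pkl","wb"))
print(c["R"].round(3).tolist(),(-np.array(c["R"]).T@c["t"]).round(3),c["camera_matrix"][0][0])
cv2.imwrite("pics/w1.png",cv2.resize(c["img"][:,:,::-1],(800,600),interpolation=cv2.INTER_CUBIC))
```

```text
0.1 [0.17497895 0.59989455 0.40404407] [[-0.96, 0.28, -0.0], [0.28, 0.96, -0.001], [-0.0, -0.001, -1.0]] [-1.31  0.33 -0.06  1.46  0.02  1.35 -0.09]
[[0.28, 0.96, -0.002], [0.926, -0.27, 0.263], [0.252, -0.076, -0.965]] [0.107 0.62  0.384] 338.1406747897077
```

View pics/w1.png

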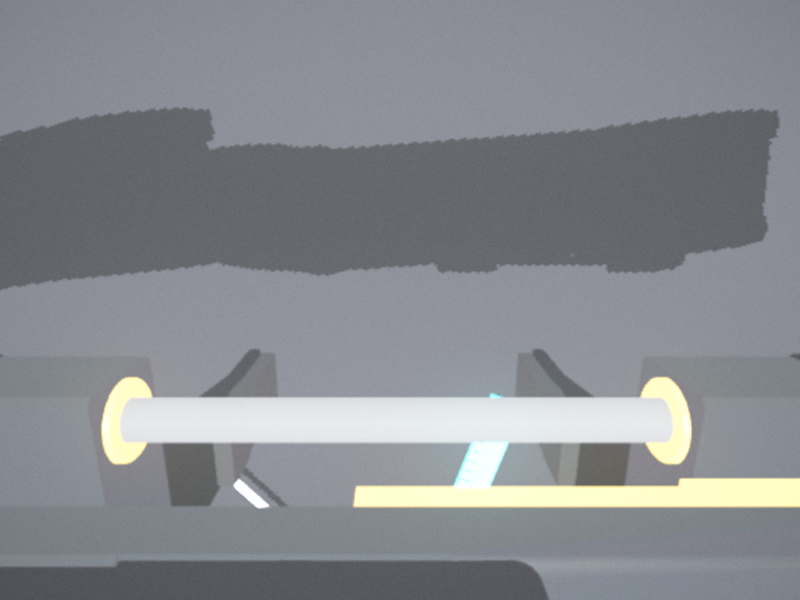

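The moves were refused, so every row probably needs all four keys. The wrist picture shows only bare bench in its upper half and the gripper in the lower half (rows > 390), so the camera looks to the tool's +x side.

Emit:
{"name": "move_arm", "arguments": {
  "steps": [
    {"dx":-3.7,"dy":-3.3,"dz":0,"spin":0},
    {"dx":-3.7,"dy":-3.3,"dz":0,"spin":0},
    {"dx":-3.7,"dy":-3.3,"dz":0,"spin":0},
    {"dx":-3.7,"dy":-3.3,"dz":0,"spin":0},
    {"dx":-3.7,"dy":-3.3,"dz":0,"spin":0},
    {"dx":-3.7,"dy":-3.3,"dz":0,"spin":0},
    {"dx":-3.7,"dy":-3.3,"dz":0,"spin":0},
    {"dx":-3.7,"dy":-3.3,"dz":0,"spin":0},
    {"dx":-3.7,"dy":-3.3,"dz":0,"spin":0},
    {"dx":-3.7,"dy":-3.3,"dz":0,"spin":0},
    {"dx":-3.7,"dy":-3.3,"dz":0,"spin":0},
    {"dx":-3.7,"dy":-3.3,"dz":0,"spin":0}
  ]
}}

```text
time: 1.35
ee_pos: [0.4909, 0.0935, 0.4048]
eef_rot: [0.141, 0.99, 0.0, 0.0]
ft_force: [0.5, 1.4, -0.9]
width: 0.0873
grip_force: 0.0
```

Emit:
{"name": "move_arm", "arguments": {
  "steps": [
    {"dx":-2.85,"dy":-3.4,"dz":-1.9,"spin":0},
    {"dx":-2.85,"dy":-3.4,"dz":-1.9,"spin":0},
    {"dx":-2.85,"dy":-3.4,"dz":-1.9,"spin":0},
    {"dx":-2.85,"dy":-3.4,"dz":-1.9,"spin":0},
    {"dx":-2.85,"dy":-3.4,"dz":-1.9,"spin":0}
  ]
}}

```text
time: 1.85
ee_pos: [0.5799, -0.1091, 0.5005]
eef_rot: [0.141, 0.99, 0.0, 0.0]
ft_force: [0.1, -0.1, -0.4]
width: 0.087
grip_force: 0.0
```

Emit:
{"name": "move_arm", "arguments": {
  "steps": [
    {"dx":0,"dy":0,"dz":0,"spin":0.149},
    {"dx":0,"dy":0,"dz":0,"spin":0.149},
    {"dx":0,"dy":0,"dz":0,"spin":0.149},
    {"dx":0,"dy":0,"dz":0,"spin":0.149},
    {"dx":0,"dy":0,"dz":0,"spin":0.149},
    {"dx":0,"dy":0,"dz":0,"spin":0.149},
    {"dx":0,"dy":0,"dz":0,"spin":0.149},
    {"dx":0,"dy":0,"dz":0,"spin":0.149},
    {"dx":0,"dy":0,"dz":0,"spin":0}
  ]
}}

```text
time: 2.75
ee_pos: [0.5796, -0.1074, 0.4995]
eef_rot: [0.674, 0.739, -0.0, -0.0]
ft_force: [0.4, 0.1, -0.5]
width: 0.0874
grip_force: 0.0
```

Run:
```python
from h import *; import pickle
s,M,p=pose(); print(s["time"],p,M.round(3).tolist(),s["joint_positions"].round(2))
c=imaging.camera("wrist"); pickle.dump(c,open("pics/w2.pkl","wb"))
cv2.imwrite("pics/w2.png",cv2.resize(c["img"][:,:,::-1],(800,600),interpolation=cv2.INTER_CUBIC))
```

```text
2.75 [ 0.57956714 -0.10741731  0.49946742] [[-0.093, 0.996, -0.0], [0.996, 0.093, -0.0], [-0.0, -0.0, -1.0]] [-0.53  0.26  0.8   1.44 -0.19  1.52  0.35]
```

View pics/w2.png

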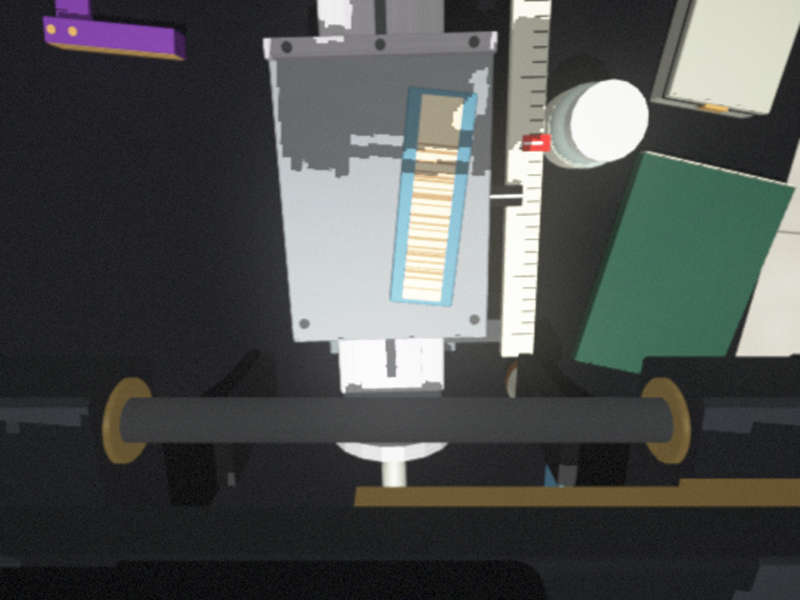

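The close crop confirms the block. It runs from its far end at (443,92) to its near end at (421,303), with the stop bar along (265–497, 35–55). The clip line is at (537,143), the index line at (505,196) and the platform's near edge at (294–485, 338).

Run:
```python
from h import *; import pickle
c=pickle.load(open("pics/w2.pkl","rb"));s=1.42857
f=lambda p,z:(ray(c,np.array(p)/s,z)*1000).round(1)
ang=lambda a:np.degrees(np.arctan2(*(a[1]-a[0])[::-1])).round(2)
for n,p,z in(("stop back/top",[(264,40),(497,33)],.137),("stop front top",[(271,57),(494,50)],.137),("plat near edge",[(294,341),(485,335)],.127),("plat left",[(294,341),(275,75)],.127),("scale right",[(533,355),(551,0)],.091),("scale left",[(501,355),(512,0)],.091),("handle",[(395,460),(396,486)],.127)):
    q=f(p,z); print(n,q.tolist(),ang(q))
print("index,clip",f([(505,196),(537,143)],.1).tolist())
g=cv2.cvtColor(c["img"],cv2.COLOR_RGB2HSV)
m=mask(c,(92,70,40),(115,255,255)); m[:, :268]=0; m[:,340:]=0; m[:58]=0; m[225:]=0
k=np.vstack(blobs(cv2.morphologyEx(m,cv2.MORPH_CLOSE,np.ones((9,9))),30)); print(rect(c,k,.153), cv2.boxPoints(rect(c,k,.153)).round(0).tolist())
```

```text
stop back/top [[482.7, 36.7], [630.2, 54.4]] 6.84
stop front top [[487.4, 27.2], [629.7, 44.5]] 6.93
plat near edge [[507.4, -169.1], [653.5, -150.5]] 7.26
plat left [[507.4, -169.1], [487.8, 18.3]] 95.97
scale right [[705.1, -176.4], [672.8, 90.9]] 96.89
scale left [[677.8, -178.9], [645.2, 88.4]] 96.95
handle [[594.6, -265.9], [597.8, -290.6]] -82.62
index,clip [[658.9, -46.5], [676.8, -6.1]]
((599.0442504882812, -53.56971740722656), (43.360713958740234, 138.27915954589844), 0.2649286091327667) [[577.0, 15.0], [578.0, -123.0], [621.0, -123.0], [620.0, 16.0]]
```

Emit:
{"name": "move_arm", "arguments": {
  "steps": [
    {"dx":0,"dy":0,"dz":0,"spin":0.09},
    {"dx":2.7,"dy":0.97,"dz":0,"spin":0},
    {"dx":2.7,"dy":0.97,"dz":0,"spin":0},
    {"dx":0,"dy":0,"dz":4.4,"spin":0},
    {"dx":0,"dy":0,"dz":4.4,"spin":0},
    {"dx":0,"dy":0,"dz":4.4,"spin":0},
    {"dx":0,"dy":0,"dz":3.2,"spin":0},
    {"dx":0,"dy":0,"dz":1.9,"spin":0},
    {"dx":0,"dy":0,"dz":0,"spin":0},
    {"dx":0,"dy":0,"dz":0,"spin":0}
  ],
  "claw": 8.7
}}

```text
time: 3.8
ee_pos: [0.5989, -0.0536, 0.3173]
eef_rot: [0.704, 0.71, 0.0, 0.0]
ft_force: [0.2, 0.1, 0.8]
width: 0.0869
grip_force: 0.0
```

Emit:
{"name": "move_arm", "arguments": {
  "steps": [
    {"dx":0,"dy":0,"dz":0,"spin":0},
    {"dx":0,"dy":0,"dz":0,"spin":0},
    {"dx":0,"dy":0,"dz":0,"spin":0},
    {"dx":0,"dy":0,"dz":0,"spin":0},
    {"dx":0,"dy":0,"dz":0,"spin":0},
    {"dx":0,"dy":0,"dz":0,"spin":0}
  ],
  "claw": 3.5,
  "squeeze": 12
}}

```text
time: 4.4
ee_pos: [0.5987, -0.0534, 0.3168]
eef_rot: [0.705, 0.709, 0.0, -0.0]
ft_force: [-0.1, 0.2, -0.8]
width: 0.0467
grip_force: 0.0
```

Emit:
{"name": "move_arm", "arguments": {
  "steps": [
    {"dx":0,"dy":0,"dz":0,"spin":0},
    {"dx":0,"dy":0,"dz":0,"spin":0},
    {"dx":0,"dy":0,"dz":0,"spin":0},
    {"dx":0,"dy":0,"dz":0,"spin":-0.06},
    {"dx":0,"dy":0,"dz":0,"spin":-0.056},
    {"dx":0,"dy":0,"dz":0,"spin":0}
  ]
}}

```text
time: 5.0
ee_pos: [0.5987, -0.0534, 0.3167]
eef_rot: [0.663, 0.749, 0.0, 0.0]
ft_force: [-0.2, 0.3, 0.4]
width: 0.0439
grip_force: 12.0
```

Emit:
{"name": "move_arm", "arguments": {
  "steps": [
    {"dx":0.5,"dy":0,"dz":0,"spin":0},
    {"dx":0.5,"dy":0,"dz":0,"spin":0},
    {"dx":0.5,"dy":0,"dz":0,"spin":0},
    {"dx":0.2,"dy":0,"dz":0,"spin":0},
    {"dx":0.1,"dy":0,"dz":0,"spin":0},
    {"dx":0.1,"dy":0,"dz":0,"spin":0},
    {"dx":0.1,"dy":0,"dz":0,"spin":0}
  ]
}}

```text
time: 5.7
ee_pos: [0.5963, -0.0338, 0.3168]
eef_rot: [0.663, 0.748, 0.0, 0.0]
ft_force: [-0.4, -2.8, 0.9]
width: 0.0438
grip_force: 12.0
```

Emit:
{"name": "move_arm", "arguments": {
  "steps": [
    {"dx":0.1,"dy":0,"dz":0,"spin":0},
    {"dx":0.1,"dy":0,"dz":0,"spin":0},
    {"dx":0.1,"dy":0,"dz":0,"spin":0}
  ]
}}

```text
time: 6.0
ee_pos: [0.5959, -0.0307, 0.3167]
eef_rot: [0.663, 0.748, 0.0, -0.0]
ft_force: [0.1, -2.4, 0.5]
width: 0.0445
grip_force: 12.0
```

Emit:
{"name": "move_arm", "arguments": {
  "steps": [
    {"dx":0.1,"dy":0,"dz":0,"spin":0},
    {"dx":0.1,"dy":0,"dz":0,"spin":0}
  ]
}}

```text
time: 6.2
ee_pos: [0.5956, -0.0297, 0.3168]
eef_rot: [0.663, 0.748, -0.0, 0.001]
ft_force: [1.8, -8.2, 0.1]
width: 0.0438
grip_force: 12.0
```

Emit:
{"name": "move_arm", "arguments": {
  "steps": [
    {"dx":0.1,"dy":0,"dz":0,"spin":0},
    {"dx":0,"dy":0,"dz":0,"spin":0}
  ]
}}

```text
time: 6.4
ee_pos: [0.5955, -0.0295, 0.3169]
eef_rot: [0.664, 0.748, -0.001, 0.001]
ft_force: [2.0, -9.1, -1.2]
width: 0.0438
grip_force: 12.0
```

Emit:
{"name": "move_arm", "arguments": {
  "steps": [
    {"dx":0,"dy":0,"dz":0,"spin":0},
    {"dx":0,"dy":0,"dz":0,"spin":0},
    {"dx":0,"dy":0,"dz":0,"spin":0},
    {"dx":-2.5,"dy":0,"dz":0,"spin":0},
    {"dx":-4,"dy":0,"dz":0,"spin":0},
    {"dx":-3,"dy":0,"dz":0,"spin":0}
  ],
  "claw": 6
}}

```text
time: 7.0
ee_pos: [0.607, -0.1233, 0.3168]
eef_rot: [0.663, 0.749, 0.0, 0.0]
ft_force: [0.4, -0.3, -0.4]
width: 0.0596
grip_force: 0.0
```

Emit:
{"name": "move_arm", "arguments": {
  "steps": [
    {"dx":0,"dy":0,"dz":0,"spin":0},
    {"dx":0,"dy":0,"dz":0,"spin":0},
    {"dx":0,"dy":0,"dz":0,"spin":0},
    {"dx":0,"dy":0,"dz":0,"spin":0},
    {"dx":0,"dy":0,"dz":0,"spin":0},
    {"dx":0,"dy":0,"dz":0,"spin":0},
    {"dx":0,"dy":0,"dz":0,"spin":0},
    {"dx":0,"dy":0,"dz":0,"spin":0}
  ],
  "claw": 0
}}

```text
time: 7.8
ee_pos: [0.607, -0.1218, 0.3167]
eef_rot: [0.663, 0.749, 0.0, -0.0]
ft_force: [0.2, 0.3, 0.2]
width: 0.005
grip_force: 0.0
```

Run:
```python
from h import *; import pickle
s,M,p=pose(); print(s["time"],p,s["width"],s["ft_force"].round(1))
c=imaging.camera("wrist"); pickle.dump(c,open("pics/w3.pkl","wb"))
cv2.imwrite("pics/w3.png",cv2.resize(c["img"][:,:,::-1],(800,600),interpolation=cv2.INTER_CUBIC))
```

```text
7.8 [ 0.60701988 -0.1218396   0.31673699] 0.0050071374636629475 [0.2 0.3 0.2]
```

View pics/w3.png

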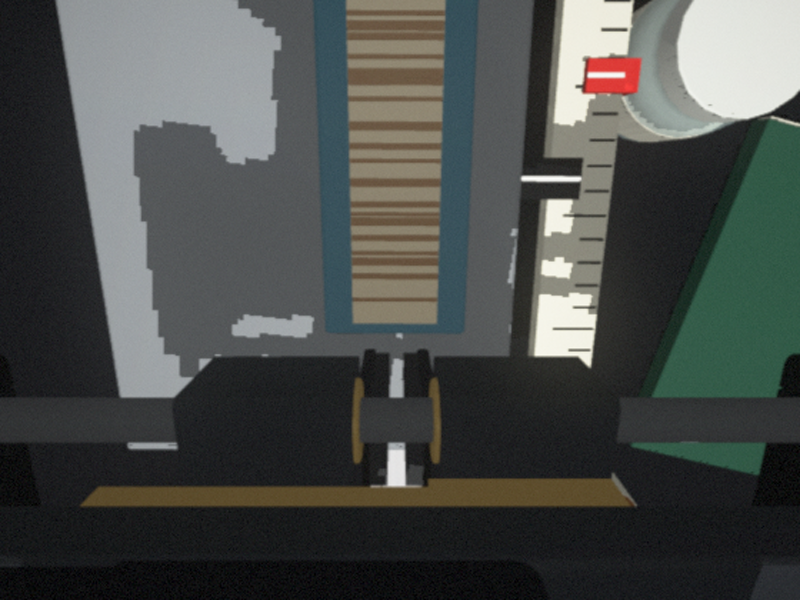

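The block is square to the platform, with its near end at row 330 between columns 327 and 465. The closed fingers are centred behind it at (397,360), the index line is at (551,179) and the clip line at (606,75). Next I push the end home.

Emit:
{"name": "move_arm", "arguments": {
  "steps": [
    {"dx":0.6,"dy":0,"dz":0,"spin":0},
    {"dx":0.5,"dy":0,"dz":0,"spin":0},
    {"dx":0.1,"dy":0,"dz":0,"spin":0},
    {"dx":0.1,"dy":0,"dz":0,"spin":0},
    {"dx":0.1,"dy":0,"dz":0,"spin":0}
  ]
}}

```text
time: 8.35
ee_pos: [0.6053, -0.1096, 0.317]
eef_rot: [0.664, 0.748, -0.001, 0.001]
ft_force: [1.7, -9.6, -0.1]
width: 0.0004
grip_force: 4.9
```

Emit:
{"name": "move_arm", "arguments": {
  "steps": [
    {"dx":0.1,"dy":0,"dz":0,"spin":0},
    {"dx":0.1,"dy":0,"dz":0,"spin":0}
  ]
}}

```text
time: 8.55
ee_pos: [0.605, -0.1092, 0.3174]
eef_rot: [0.664, 0.748, -0.001, 0.002]
ft_force: [3.2, -15.0, 0.1]
width: 0.0
grip_force: 7.4
```

Emit:
{"name": "move_arm", "arguments": {
  "steps": [
    {"dx":0.1,"dy":0,"dz":0,"spin":0},
    {"dx":0.1,"dy":0,"dz":0,"spin":0}
  ]
}}

```text
time: 8.75
ee_pos: [0.6047, -0.1087, 0.3177]
eef_rot: [0.665, 0.747, -0.002, 0.003]
ft_force: [3.9, -19.6, 0.6]
width: 0.0001
grip_force: 10.0
```

Emit:
{"name": "move_arm", "arguments": {
  "steps": [
    {"dx":-1.0,"dy":0,"dz":0,"spin":0},
    {"dx":-1.0,"dy":0,"dz":0,"spin":0},
    {"dx":0,"dy":0,"dz":-4.5,"spin":0},
    {"dx":0,"dy":0,"dz":-4.5,"spin":0},
    {"dx":0,"dy":0,"dz":-4.5,"spin":0}
  ]
}}

```text
time: 9.25
ee_pos: [0.607, -0.1239, 0.4532]
eef_rot: [0.663, 0.749, 0.0, -0.001]
ft_force: [0.9, 1.0, 0.1]
width: 0.0004
grip_force: 0.0
```

Emit:
{"name": "move_arm", "arguments": {
  "steps": [
    {"dx":4.5,"dy":-0.76,"dz":0,"spin":0},
    {"dx":4.5,"dy":-0.76,"dz":0,"spin":0},
    {"dx":4.5,"dy":-0.76,"dz":0,"spin":0},
    {"dx":4.5,"dy":-0.76,"dz":0,"spin":0},
    {"dx":4.5,"dy":-0.76,"dz":0,"spin":0},
    {"dx":4.5,"dy":-0.76,"dz":0,"spin":0},
    {"dx":4.5,"dy":-0.76,"dz":0,"spin":0},
    {"dx":4.5,"dy":-0.76,"dz":0,"spin":0},
    {"dx":4.5,"dy":-0.76,"dz":0,"spin":0},
    {"dx":0,"dy":0,"dz":0,"spin":0.09},
    {"dx":0,"dy":0,"dz":0,"spin":0}
  ],
  "claw": 5
}}

```text
time: 10.35
ee_pos: [0.4899, 0.2711, 0.4515]
eef_rot: [0.696, 0.718, -0.0, -0.0]
ft_force: [-0.0, -0.4, 0.1]
width: 0.05
grip_force: 0.0
```

Run:
```python
from h import *; import pickle
s,M,p=pose(); print(s["time"],p,s["width"],s["ft_force"].round(1),s["joint_positions"].round(2),M.round(3).tolist())
c=imaging.camera("wrist"); pickle.dump(c,open("pics/w4.pkl","wb"))
cv2.imwrite("pics/w4.png",cv2.resize(c["img"][:,:,::-1],(800,600),interpolation=cv2.INTER_CUBIC))
```

```text
10.35 [0.48990281 0.27111814 0.45146911] 0.04996324243787508 [-0.  -0.4  0.1] [-1.06  0.17  0.54  1.59 -0.09  1.41 -0.48] [[-0.032, 0.999, -0.001], [0.999, 0.032, -0.0], [-0.0, -0.001, -1.0]]
```

View pics/w4.png

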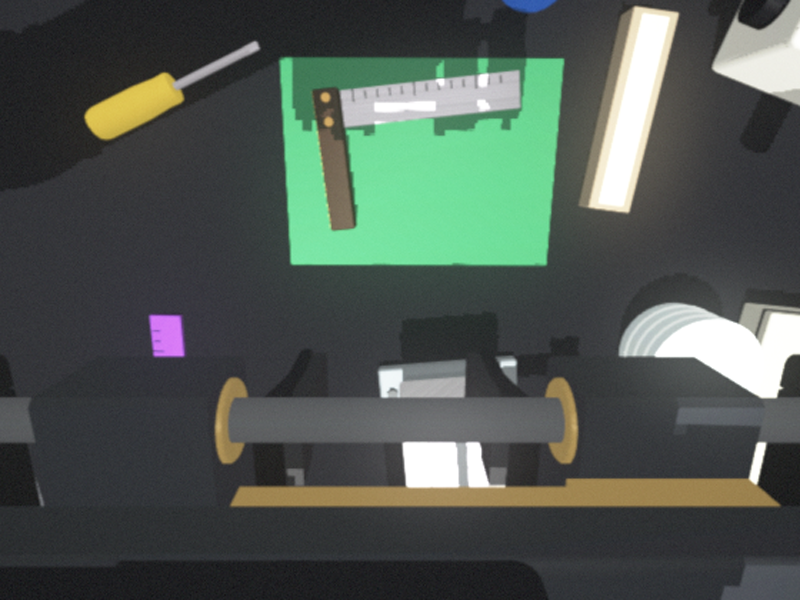

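The chosen square has its dark stock from (327,88) to (343,229) and its steel blade out to (520,88), lying slightly askew on the felt (280–563, 57–265).

Run:
```python
from h import *; import pickle
c=pickle.load(open("pics/w4.pkl","rb"));s=1.42857
f=lambda p,z:(ray(c,np.array(p)/s,z)*1000).round(1)
ang=lambda a:np.degrees(np.arctan2(*(a[1]-a[0])[::-1])).round(2)
A=f([(314,89),(339,88),(331,230),(355,228)],.027);print(A.tolist(),"c",A.mean(0),"x-axis ang",ang(A[[2,0]]),ang(A[[3,1]]))
B=f([(345,88),(520,70),(521,107)],.008);print(B.tolist(),ang(B))
hsv=cv2.cvtColor(c["img"],cv2.COLOR_RGB2HSV)
m=((hsv[...,2]<110)&(hsv[...,1]>60)&((hsv[...,0]<20)|(hsv[...,0]>165))).astype(np.uint8)*255; m[:50]=0;m[170:]=0;m[:,:215]=0;m[:,252:]=0
for k in blobs(m,30): print(rect(c,k,.027))
print("felt",f([(280,58),(563,58),(547,265),(291,265)],.003).tolist())
```

```text
[[423.3, 402.0], [442.6, 403.3], [436.0, 293.9], [456.0, 296.2]] c [439.475 348.85 ] x-axis ang 96.7 97.13
[[445.2, 406.3], [585.3, 424.1], [588.9, 396.6]] 7.24
felt [[392.2, 427.7], [620.2, 435.0], [626.8, 265.9], [396.8, 258.5]]
```

Emit:
{"name": "move_arm", "arguments": {
  "steps": [
    {"dx":0,"dy":0,"dz":0,"spin":-0.09},
    {"dx":3.28,"dy":-1.35,"dz":3,"spin":0},
    {"dx":3.28,"dy":-1.35,"dz":3,"spin":0},
    {"dx":3.28,"dy":-1.35,"dz":3,"spin":0},
    {"dx":0,"dy":0,"dz":4.5,"spin":0},
    {"dx":0,"dy":0,"dz":4.5,"spin":0},
    {"dx":0,"dy":0,"dz":3.5,"spin":0},
    {"dx":0,"dy":0,"dz":2.5,"spin":0},
    {"dx":0,"dy":0,"dz":1.3,"spin":0},
    {"dx":0,"dy":0,"dz":0,"spin":0},
    {"dx":0,"dy":0,"dz":0,"spin":0}
  ]
}}

```text
time: 11.5
ee_pos: [0.4392, 0.3624, 0.2]
eef_rot: [0.663, 0.748, 0.001, 0.0]
ft_force: [0.4, -0.8, 1.3]
width: 0.0498
grip_force: 0.0
```

Emit:
{"name": "move_arm", "arguments": {
  "steps": [
    {"dx":0,"dy":0,"dz":0,"spin":0},
    {"dx":0,"dy":0,"dz":0,"spin":0},
    {"dx":0,"dy":0,"dz":0,"spin":0},
    {"dx":0,"dy":0,"dz":0,"spin":0},
    {"dx":0,"dy":0,"dz":0,"spin":0},
    {"dx":0,"dy":0,"dz":0,"spin":0},
    {"dx":0,"dy":0,"dz":0,"spin":0},
    {"dx":0,"dy":0,"dz":0,"spin":0}
  ],
  "claw": 1,
  "squeeze": 40
}}

```text
time: 12.3
ee_pos: [0.4381, 0.3628, 0.1989]
eef_rot: [0.663, 0.749, -0.0, -0.0]
ft_force: [-4.0, -1.0, 5.3]
width: 0.0195
grip_force: 40.0
```

Emit:
{"name": "move_arm", "arguments": {
  "steps": [
    {"dx":0,"dy":0,"dz":-0.5,"spin":0},
    {"dx":0,"dy":0,"dz":-1.5,"spin":0},
    {"dx":0,"dy":0,"dz":-3,"spin":0},
    {"dx":0,"dy":0,"dz":-4,"spin":0},
    {"dx":0,"dy":0,"dz":-4,"spin":0},
    {"dx":0,"dy":0,"dz":-4,"spin":0},
    {"dx":0,"dy":0,"dz":-2,"spin":0},
    {"dx":0,"dy":0,"dz":-1,"spin":0}
  ],
  "squeeze": 50
}}

```text
time: 13.1
ee_pos: [0.4388, 0.3623, 0.402]
eef_rot: [0.663, 0.748, 0.002, -0.0]
ft_force: [1.2, 0.2, -3.8]
width: 0.0192
grip_force: 49.9
```

Emit:
{"name": "move_arm", "arguments": {
  "steps": [
    {"dx":-2,"dy":0.2,"dz":0,"spin":0},
    {"dx":-3.5,"dy":0.35,"dz":0,"spin":0},
    {"dx":-4.5,"dy":0.45,"dz":0,"spin":0},
    {"dx":-4.5,"dy":0.45,"dz":0,"spin":0},
    {"dx":-4.5,"dy":0.45,"dz":0,"spin":0},
    {"dx":-4.5,"dy":0.45,"dz":0,"spin":0},
    {"dx":-4.5,"dy":0.45,"dz":0,"spin":0},
    {"dx":-4.5,"dy":0.45,"dz":0,"spin":0},
    {"dx":-2.5,"dy":0.3,"dz":0,"spin":0},
    {"dx":-1.1,"dy":0.15,"dz":0,"spin":0}
  ]
}}

```text
time: 14.1
ee_pos: [0.5183, 0.0048, 0.398]
eef_rot: [0.665, 0.747, -0.001, -0.0]
ft_force: [-0.1, -0.1, -1.6]
width: 0.0194
grip_force: 49.9
```

Emit:
{"name": "move_arm", "arguments": {
  "steps": [
    {"dx":0,"dy":0,"dz":0,"spin":0.12},
    {"dx":0,"dy":0,"dz":0,"spin":0.145},
    {"dx":0,"dy":0,"dz":0,"spin":0.145},
    {"dx":0,"dy":0,"dz":0,"spin":0.145},
    {"dx":0,"dy":0,"dz":0,"spin":0.145},
    {"dx":0,"dy":0,"dz":0,"spin":0.145},
    {"dx":0,"dy":0,"dz":0,"spin":0.145},
    {"dx":0,"dy":0,"dz":0,"spin":0.145},
    {"dx":0,"dy":0,"dz":0,"spin":0.145},
    {"dx":0,"dy":0,"dz":0,"spin":0.145},
    {"dx":0,"dy":0,"dz":0,"spin":0.147},
    {"dx":0,"dy":0,"dz":0,"spin":0}
  ]
}}

```text
time: 15.3
ee_pos: [0.5183, 0.0092, 0.398]
eef_rot: [0.998, 0.059, -0.001, 0.0]
ft_force: [0.6, -0.8, -2.1]
width: 0.0192
grip_force: 49.9
```

Run:
```python
from h import *; import pickle
s,M,p=pose(); print(s["time"],p,s["width"],s["ft_force"].round(1),s["torque"].round(2),s["joint_positions"].round(2),M.round(3).tolist())
c=imaging.camera("wrist"); pickle.dump(c,open("pics/w5.pkl","wb"))
cv2.imwrite("pics/w5.png",cv2.resize(c["img"][:,:,::-1],(800,600),interpolation=cv2.INTER_CUBIC))
```

```text
15.3 [0.51830225 0.0091982  0.39802358] 0.01922038466974883 [ 0.6 -0.8 -2.1] [ 0.03  0.21 -0.02] [-0.9   0.11  0.86  1.79 -0.09  1.29 -1.47] [[0.993, 0.118, -0.001], [0.118, -0.993, -0.0], [-0.001, -0.0, -1.0]]
```

View pics/w5.png

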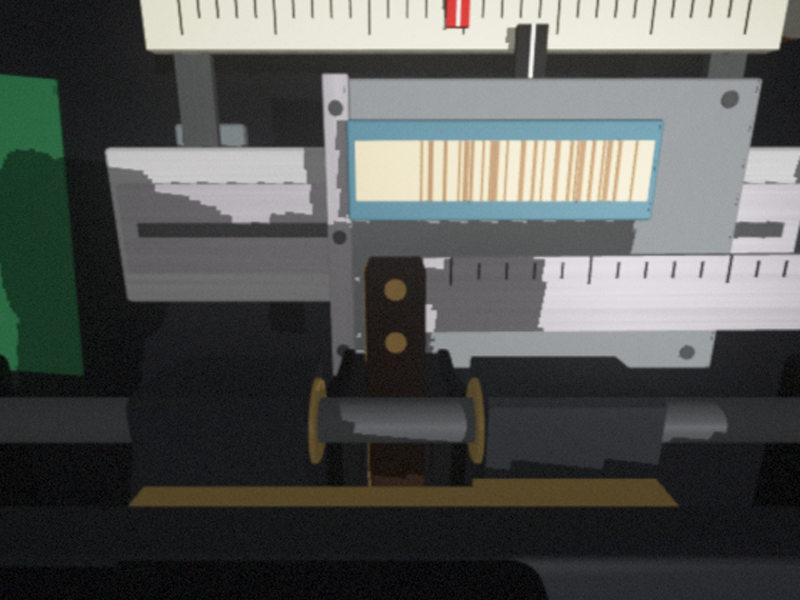

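The block sits against the stop at (350,120–220). The held square's stock is at (395,260–380) and its blade's outer edge runs along row 256, still clear of the block's side (row 219). Now I check its angle and how far it has to go.

Run:
```python
from h import *; import pickle
c=pickle.load(open("pics/w5.pkl","rb"));s=1.42857
g=cv2.cvtColor(c["img"],cv2.COLOR_RGB2GRAY).astype(float)
f=lambda p,z:(ray(c,np.array(p)/s,z)*1000).round(1)
th=np.radians(6.9);v=np.array([np.cos(th),np.sin(th)]);u=np.array([-v[1],v[0]])
ang=lambda a:np.degrees(np.arctan2(*(a[1]-a[0])[::-1])).round(2)
def show(n,p,z):
    q=f(p,z);print(n,"v",(q@v).round(1),"u",(q@u).round(1),"ang",ang(q))
# blade/block edges by row-gradient, subpixel via columns
def edge(x0,x1,y0,y1):
    pts=[]
    for x in range(x0,x1):
        d=np.abs(np.diff(g[y0:y1,x])); pts.append((x,y0+d.argmax()+.5))
    pts=np.float32(pts); l=cv2.fitLine(pts,cv2.DIST_HUBER,0,.01,.01).ravel()
    yy=lambda x:l[3]+(x-l[2])*l[1]/l[0]; return np.array([(x1,yy(x1)),(x0,yy(x0))])*s
show("blade outer z.207",edge(390,520,172,190),.207)
show("block -x bottom/top",[(650,219.5),(352,218)],.153)
show("block +x top",[(662,121),(348,121)],.153)
show("stop working face top",[(349,360),(348,76)],.137)
show("stock left",[(366,350),(366,262)],.226); show("stock right",[(425,350),(424,262)],.226); show("stock end",[(424,257),(368,258)],.226)
m=mask(c,(90,70,40),(115,255,255)); print(blobs(m,200)[:1] and [ (cv2.minAreaRect(np.float32(ray(c,k[:,0],.153)*1000))) for k in blobs(m,200)[:1]])
show("index white",[(532,50),(532,75)],.1);show("clip",[(458,0),(458,25)],.1)
```

```text
blade outer z.207 v [560.  559.5] u [-177.6 -111.4] ang 97.38
block -x bottom/top v [567.2 568.2] u [-170.9  -33.9] ang 96.46
block +x top v [609.8 610. ] u [-170.3  -33.2] ang 96.79
stop working face top v [491.9 630.9] u [-28.9 -32.3] ang 5.49
stock left v [531.4 561.1] u [-44.  -44.4] ang 5.98
stock right v [531.3 561.1] u [-63.6 -62.9] ang 8.29
stock end v [562.7 562.5] u [-62.9 -45.1] ang 97.77
[((596.9530029296875, -30.005760192871094), (42.537986755371094, 138.31393432617188), 6.760655403137207)]
index white v [649.5 637.6] u [-125.1 -126. ] ang -168.88
clip v [672.5 661.2] u [-85.9 -86.3] ang -171.37
```

Emit:
{"name": "move_arm", "arguments": {
  "steps": [
    {"dx":0,"dy":0,"dz":2,"spin":0},
    {"dx":0,"dy":0,"dz":2.5,"spin":0},
    {"dx":0,"dy":0,"dz":1.5,"spin":0},
    {"dx":0,"dy":0,"dz":0.5,"spin":0},
    {"dx":0,"dy":0,"dz":0.4,"spin":0},
    {"dx":0,"dy":0,"dz":0.2,"spin":0},
    {"dx":0,"dy":0,"dz":0.1,"spin":0},
    {"dx":0,"dy":0,"dz":0,"spin":0}
  ]
}}

```text
time: 16.15
ee_pos: [0.5188, 0.0087, 0.3271]
eef_rot: [0.998, 0.06, 0.0, -0.0]
ft_force: [0.4, -0.5, -2.5]
width: 0.0195
grip_force: 49.9
```

Emit:
{"name": "move_arm", "arguments": {
  "steps": [
    {"dx":0,"dy":0,"dz":0.1,"spin":0},
    {"dx":0,"dy":0,"dz":0.1,"spin":0}
  ]
}}

```text
time: 16.35
ee_pos: [0.5188, 0.0087, 0.3249]
eef_rot: [0.998, 0.06, 0.0, -0.0]
ft_force: [1.0, -0.3, -2.8]
width: 0.0191
grip_force: 49.9
```

Emit:
{"name": "move_arm", "arguments": {
  "steps": [
    {"dx":0,"dy":0,"dz":0.1,"spin":0},
    {"dx":0,"dy":0,"dz":0.1,"spin":0}
  ]
}}

```text
time: 16.55
ee_pos: [0.5187, 0.0087, 0.3229]
eef_rot: [0.998, 0.06, 0.0, -0.0]
ft_force: [-7.1, -0.6, 13.2]
width: 0.0195
grip_force: 50.0
```

Emit:
{"name": "move_arm", "arguments": {
  "steps": [
    {"dx":0,"dy":0,"dz":0.1,"spin":0},
    {"dx":0,"dy":0,"dz":0.0,"spin":0}
  ]
}}

```text
time: 16.75
ee_pos: [0.5188, 0.0086, 0.3229]
eef_rot: [0.998, 0.06, -0.0, -0.001]
ft_force: [-7.3, 0.2, 14.2]
width: 0.0193
grip_force: 50.0
```

Emit:
{"name": "move_arm", "arguments": {
  "steps": [
    {"dx":0,"dy":0,"dz":-0.1,"spin":0},
    {"dx":0,"dy":-0.3,"dz":0,"spin":0},
    {"dx":0,"dy":-0.3,"dz":0,"spin":0},
    {"dx":0,"dy":-0.3,"dz":0,"spin":0},
    {"dx":0,"dy":-0.1,"dz":0,"spin":0},
    {"dx":0,"dy":0,"dz":0,"spin":0}
  ]
}}

```text
time: 17.35
ee_pos: [0.5177, 0.0188, 0.3229]
eef_rot: [0.998, 0.06, 0.0, -0.0]
ft_force: [0.6, -2.0, 2.9]
width: 0.0197
grip_force: 49.9
```

Emit:
{"name": "move_arm", "arguments": {
  "steps": [
    {"dx":0,"dy":-0.1,"dz":0,"spin":0},
    {"dx":0,"dy":-0.1,"dz":0,"spin":0},
    {"dx":0,"dy":0,"dz":0,"spin":0}
  ]
}}

```text
time: 17.65
ee_pos: [0.5174, 0.0205, 0.3229]
eef_rot: [0.998, 0.06, 0.0, 0.0]
ft_force: [0.5, -5.5, 4.9]
width: 0.0195
grip_force: 49.9
```

Emit:
{"name": "move_arm", "arguments": {
  "steps": [
    {"dx":0,"dy":-0.1,"dz":0,"spin":0},
    {"dx":0,"dy":0,"dz":0,"spin":0}
  ]
}}

```text
time: 17.85
ee_pos: [0.5172, 0.0213, 0.3229]
eef_rot: [0.998, 0.06, 0.0, 0.0]
ft_force: [0.1, -5.8, 5.1]
width: 0.0191
grip_force: 50.0
```

Emit:
{"name": "move_arm", "arguments": {
  "steps": [
    {"dx":0.1,"dy":0,"dz":0,"spin":0},
    {"dx":0.2,"dy":0,"dz":0,"spin":0},
    {"dx":0.1,"dy":0,"dz":0,"spin":0},
    {"dx":0,"dy":0,"dz":0,"spin":0}
  ]
}}

```text
time: 18.25
ee_pos: [0.5198, 0.0214, 0.3228]
eef_rot: [0.998, 0.059, -0.003, -0.0]
ft_force: [-16.2, -5.6, 21.3]
width: 0.0189
grip_force: 50.0
```

Emit:
{"name": "move_arm", "arguments": {
  "steps": [
    {"dx":0.1,"dy":0,"dz":0,"spin":0},
    {"dx":0.1,"dy":0,"dz":0,"spin":0},
    {"dx":0,"dy":0,"dz":0,"spin":0}
  ]
}}

```text
time: 18.55
ee_pos: [0.5217, 0.0217, 0.3228]
eef_rot: [0.998, 0.059, -0.003, -0.0]
ft_force: [-16.5, -5.0, 21.5]
width: 0.0198
grip_force: 50.0
```

Emit:
{"name": "move_arm", "arguments": {
  "steps": [
    {"dx":0,"dy":0,"dz":-0.1,"spin":0},
    {"dx":0,"dy":0,"dz":0,"spin":0}
  ]
}}

```text
time: 18.75
ee_pos: [0.522, 0.0219, 0.3229]
eef_rot: [0.998, 0.059, -0.002, 0.0]
ft_force: [-6.0, -5.0, 4.3]
width: 0.0192
grip_force: 50.0
```

Emit:
{"name": "move_arm", "arguments": {
  "steps": [
    {"dx":0.1,"dy":0,"dz":0,"spin":0},
    {"dx":0.1,"dy":0,"dz":0,"spin":0},
    {"dx":0,"dy":0,"dz":0,"spin":0}
  ]
}}

```text
time: 19.05
ee_pos: [0.5239, 0.022, 0.3229]
eef_rot: [0.998, 0.059, -0.002, 0.0]
ft_force: [-6.8, -4.9, 6.4]
width: 0.0192
grip_force: 50.0
```

Run:
```python
from h import *; import pickle
s,M,p=pose(); print(p,s["ft_force"].round(1),s["torque"].round(2),M.round(4).tolist())
c=imaging.camera("wrist"); pickle.dump(c,open("pics/w6.pkl","wb"))
cv2.imwrite("pics/w6.png",cv2.resize(c["img"][:280,:,::-1],(800,400),interpolation=cv2.INTER_CUBIC))
```

```text
[0.52389916 0.02203102 0.3229122 ] [-6.8 -4.9  6.4] [-1.23  1.81 -0.1 ] [[0.9929, 0.1186, -0.0048], [0.1186, -0.9929, -0.0005], [-0.0049, -0.0001, -1.0]]
```

View pics/w6.png

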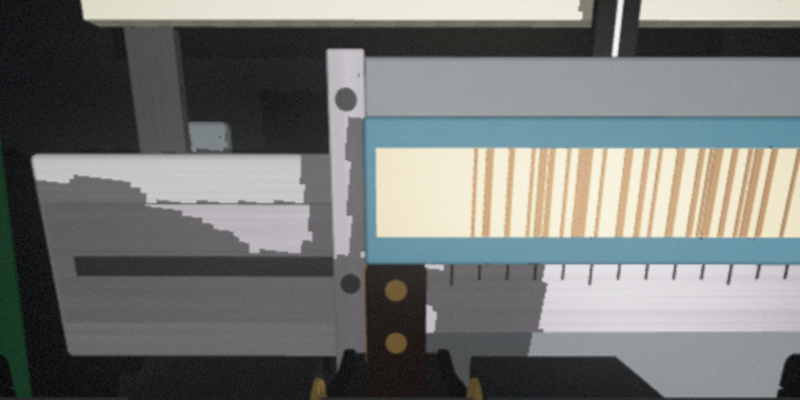

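The stock's end meets the block's side at (395,264), the stock's face lies along the stop at column 365, and the block's end is still on the stop. Next I check in numbers whether the block has moved.

Run:
```python
from h import *; import pickle
th=np.radians(6.9);v=np.array([np.cos(th),np.sin(th)]);u=np.array([-v[1],v[0]])
c=pickle.load(open("pics/w6.pkl","rb"));s=1.42857
f=lambda p,z:(ray(c,np.array(p)/s,z)*1000)
for n,p,z in(("block -x",[(780,264),(370,264)],.153),("block +x",[(780,116.5),(370,117)],.153),("stock end",[(370,264.5),(424,265)],.151),("block end",[(366,130),(366,260)],.153),("stop top edge",[(365,60),(364,120)],.137),("stock left",[(366,270),(366,340)],.151)):
    q=f(p,z);print(n,"v",(q@v).round(1),"u",(q@u).round(1))
```

```text
block -x v [567.2 567.4] u [-162.2  -33.7]
block +x v [610.5 610.6] u [-153.   -34.4]
stock end v [566.9 566.7] u [-33.6 -50.8]
block end v [607.  568.7] u [-33.2 -32.5]
stop top edge v [628.7 611.2] u [-32.3 -31.7]
stock left v [565.1 541.5] u [-32.3 -31.9]
```

Emit:
{"name": "move_arm", "arguments": {
  "steps": [
    {"dx":0.05,"dy":-0.05,"dz":0,"spin":0},
    {"dx":0.1,"dy":-0.05,"dz":0,"spin":0},
    {"dx":0,"dy":0,"dz":0,"spin":0}
  ]
}}

```text
time: 19.4
ee_pos: [0.5249, 0.0224, 0.3229]
eef_rot: [0.998, 0.059, -0.003, 0.0]
ft_force: [-12.2, -7.7, 10.6]
width: 0.0193
grip_force: 50.0
```

Emit:
{"name": "move_arm", "arguments": {
  "steps": [
    {"dx":0,"dy":-0.1,"dz":-0.05,"spin":0},
    {"dx":0.1,"dy":-0.1,"dz":0,"spin":0},
    {"dx":0,"dy":0,"dz":0,"spin":0}
  ]
}}

```text
time: 19.7
ee_pos: [0.5253, 0.023, 0.323]
eef_rot: [0.998, 0.058, -0.004, 0.002]
ft_force: [-12.7, -14.4, 8.1]
width: 0.019
grip_force: 50.0
```

Run:
```python
from h import *; import pickle
s,M,p=pose(); print(s["time"],p,s["ft_force"].round(1),s["torque"].round(2),M.round(4).tolist())
c=imaging.camera("wrist"); pickle.dump(c,open("pics/w7.pkl","wb"))
a=pickle.load(open("pics/w6.pkl","rb"))
th=np.radians(6.9);v=np.array([np.cos(th),np.sin(th)]);u=np.array([-v[1],v[0]])
for d in(a,c):
    m=mask(d,(92,90,60),(112,255,255));m[190:]=0;m[:,:250]=0
    ys=[np.where(m[:,x])[0] for x in range(280,540,5)]
    for nm,i in(("+x",0),("-x",-1)):
        P=ray(d,[(x,y[i]+(.5 if i else -.5)) for x,y in zip(range(280,540,5),ys) if len(y)],.153)*1000
        V,U=P@v,P@u; k=np.polyfit(U,V,1); print(nm,"v",np.median(V).round(2),"yaw rel deg",np.degrees(-k[0]).round(2))
```

```text
19.7 [0.52531214 0.02300746 0.32295369] [-12.7 -14.4   8.1] [-3.31  2.86 -0.18] [[0.9932, 0.1162, -0.0076], [0.1162, -0.9932, -0.0038], [-0.008, 0.0029, -1.0]]
+x v 610.2 yaw rel deg 0.32
-x v 567.94 yaw rel deg -0.16
+x v 610.4 yaw rel deg 0.02
-x v 568.09 yaw rel deg -0.17
```

Emit:
{"name": "move_arm", "arguments": {
  "steps": [
    {"dx":0.1,"dy":0,"dz":-0.05,"spin":0},
    {"dx":0.1,"dy":0,"dz":0,"spin":0},
    {"dx":0.1,"dy":0,"dz":0,"spin":0},
    {"dx":0,"dy":0,"dz":0,"spin":0}
  ]
}}

```text
time: 20.15
ee_pos: [0.528, 0.0233, 0.323]
eef_rot: [0.998, 0.058, -0.004, 0.002]
ft_force: [-12.5, -14.4, 5.0]
width: 0.0196
grip_force: 50.0
```

```bash
cat > blk.py <<'E'
from h import *
import pickle,sys
s,M,p=pose(); print(s["time"],p,s["ft_force"].round(1),s["torque"].round(2),M.round(4)[0].tolist())
d=imaging.camera("wrist"); pickle.dump(d,open(sys.argv[1],"wb"))
th=np.radians(6.9);v=np.array([np.cos(th),np.sin(th)]);u=np.array([-v[1],v[0]])
m=mask(d,(92,90,60),(112,255,255));m[190:]=0;m[:,:250]=0
ys=[np.where(m[:,x])[0] for x in range(280,540,5)]
for nm,i in(("+x",0),("-x",-1)):
    P=ray(d,[(x,y[i]+(.5 if i else -.5)) for x,y in zip(range(280,540,5),ys) if len(y)],.153)*1000
    V,U=P@v,P@u; k=np.polyfit(U,V,1); print(nm,"v",np.median(V).round(2),"yaw rel deg",np.degrees(-k[0]).round(2))
E
python3 blk.py pics/w8.pkl
```

```text
20.15 [0.52801683 0.02333759 0.32303619] [-12.5 -14.4   5. ] [-3.35  3.02 -0.2 ] [0.9932, 0.1161, -0.0086]
+x v 612.24 yaw rel deg 0.13
-x v 570.51 yaw rel deg -7.12
```

The block moved with the blade (1.8 mm for 2.7 mm of arm travel), so the square is in contact. I'll hold it there, then back off in −x before anything else.

Emit:
{"name": "move_arm", "arguments": {
  "steps": [
    {"dx":0,"dy":0,"dz":0,"spin":0},
    {"dx":0,"dy":0,"dz":0,"spin":0},
    {"dx":0,"dy":0,"dz":0,"spin":0},
    {"dx":0,"dy":0,"dz":0,"spin":0},
    {"dx":0,"dy":0,"dz":0,"spin":0},
    {"dx":0,"dy":0,"dz":0,"spin":0},
    {"dx":0,"dy":0,"dz":0,"spin":0},
    {"dx":0,"dy":0,"dz":0,"spin":0},
    {"dx":0,"dy":0,"dz":0,"spin":0},
    {"dx":0,"dy":0,"dz":0,"spin":0},
    {"dx":0,"dy":0,"dz":0,"spin":0},
    {"dx":0,"dy":0,"dz":0,"spin":0}
  ]
}}

```text
time: 21.4
ee_pos: [0.528, 0.0233, 0.3231]
eef_rot: [0.998, 0.058, -0.004, 0.002]
ft_force: [-13.3, -13.8, 5.1]
width: 0.0193
grip_force: 50.0
```

```bash
python3 blk.py pics/w9.pkl
python3 - <<'E'
from h import *; import pickle
c=pickle.load(open("pics/w9.pkl","rb"))
cv2.imwrite("pics/w9.png",cv2.resize(c["img"][60:260,220:420,::-1],(600,600),interpolation=cv2.INTER_CUBIC))
E
```

```text
21.4 [0.52799989 0.02334379 0.3230513 ] [-13.3 -13.8   5.1] [-3.35  2.96 -0.2 ] [0.9932, 0.1161, -0.0084]
+x v 612.26 yaw rel deg 0.15
-x v 570.29 yaw rel deg -3.67
```

View pics/w9.png

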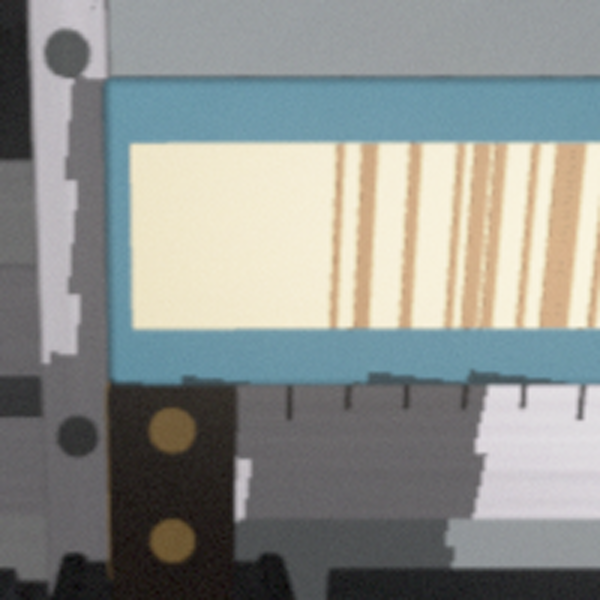

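The view shows everything flush. The stock's brass face is on the stop (column 108), the stock's end and the blade meet the block's side (row 383), and the block's end is on the stop.

Emit:
{"name": "move_arm", "arguments": {
  "steps": [
    {"dx":-0.3,"dy":0,"dz":0,"spin":0},
    {"dx":-0.5,"dy":0,"dz":0,"spin":0},
    {"dx":-0.6,"dy":0,"dz":0,"spin":0},
    {"dx":-0.3,"dy":0.6,"dz":0,"spin":0},
    {"dx":0,"dy":0.6,"dz":-0.3,"spin":0},
    {"dx":0,"dy":0,"dz":-1.5,"spin":0},
    {"dx":0,"dy":0,"dz":-3,"spin":0},
    {"dx":0,"dy":0,"dz":-3,"spin":0},
    {"dx":0,"dy":0,"dz":-2,"spin":0}
  ]
}}

```text
time: 22.35
ee_pos: [0.5147, 0.0126, 0.4244]
eef_rot: [0.998, 0.06, 0.0, -0.001]
ft_force: [0.3, 0.2, -1.7]
width: 0.0196
grip_force: 49.9
```

Emit:
{"name": "move_arm", "arguments": {
  "steps": [
    {"dx":0,"dy":0,"dz":0,"spin":-0.12},
    {"dx":0,"dy":0,"dz":0,"spin":-0.145},
    {"dx":0,"dy":0,"dz":0,"spin":-0.145},
    {"dx":0,"dy":0,"dz":0,"spin":-0.145},
    {"dx":0,"dy":0,"dz":0,"spin":-0.145},
    {"dx":0,"dy":0,"dz":0,"spin":-0.145},
    {"dx":0,"dy":0,"dz":0,"spin":-0.145},
    {"dx":0,"dy":0,"dz":0,"spin":-0.145},
    {"dx":0,"dy":0,"dz":0,"spin":-0.145},
    {"dx":0,"dy":0,"dz":0,"spin":-0.145},
    {"dx":0,"dy":0,"dz":0,"spin":-0.147},
    {"dx":0,"dy":0,"dz":0,"spin":0}
  ]
}}

```text
time: 23.55
ee_pos: [0.5146, 0.0127, 0.4224]
eef_rot: [0.662, 0.75, -0.0, -0.001]
ft_force: [0.0, -0.8, -1.6]
width: 0.0195
grip_force: 49.9
```

Emit:
{"name": "move_arm", "arguments": {
  "steps": [
    {"dx":2,"dy":-0.19,"dz":0,"spin":0},
    {"dx":3.5,"dy":-0.33,"dz":0,"spin":0},
    {"dx":4.5,"dy":-0.42,"dz":0,"spin":0},
    {"dx":4.5,"dy":-0.42,"dz":0,"spin":0},
    {"dx":4.5,"dy":-0.42,"dz":0,"spin":0},
    {"dx":4.5,"dy":-0.42,"dz":0,"spin":0},
    {"dx":4.5,"dy":-0.42,"dz":0,"spin":0},
    {"dx":4.5,"dy":-0.42,"dz":0,"spin":0},
    {"dx":2.2,"dy":-0.21,"dz":0,"spin":0},
    {"dx":0.9,"dy":-0.1,"dz":0,"spin":0}
  ]
}}

```text
time: 24.55
ee_pos: [0.437, 0.3645, 0.4219]
eef_rot: [0.663, 0.749, -0.001, -0.0]
ft_force: [-0.3, -0.3, -3.3]
width: 0.0194
grip_force: 49.9
```

Emit:
{"name": "move_arm", "arguments": {
  "steps": [
    {"dx":0,"dy":0,"dz":3,"spin":0},
    {"dx":0,"dy":0,"dz":4,"spin":0},
    {"dx":0,"dy":0,"dz":4.5,"spin":0},
    {"dx":0,"dy":0,"dz":4.5,"spin":0},
    {"dx":0,"dy":0,"dz":3,"spin":0},
    {"dx":0,"dy":0,"dz":1.5,"spin":0},
    {"dx":0,"dy":0,"dz":0.8,"spin":0},
    {"dx":0,"dy":0,"dz":0.4,"spin":0},
    {"dx":0,"dy":0,"dz":0,"spin":0}
  ]
}}

```text
time: 25.45
ee_pos: [0.439, 0.3618, 0.2067]
eef_rot: [0.663, 0.748, 0.001, -0.0]
ft_force: [0.2, -0.1, -2.1]
width: 0.0194
grip_force: 49.9
```

Emit:
{"name": "move_arm", "arguments": {
  "steps": [
    {"dx":0,"dy":0,"dz":0.3,"spin":0},
    {"dx":0,"dy":0,"dz":0.2,"spin":0},
    {"dx":0,"dy":0,"dz":0.1,"spin":0},
    {"dx":0,"dy":0,"dz":0,"spin":0}
  ]
}}

```text
time: 25.85
ee_pos: [0.4385, 0.3617, 0.1999]
eef_rot: [0.663, 0.749, 0.0, -0.0]
ft_force: [-0.8, 0.8, -1.6]
width: 0.0191
grip_force: 49.9
```

Emit:
{"name": "move_arm", "arguments": {
  "steps": [
    {"dx":0,"dy":0,"dz":0.1,"spin":0},
    {"dx":0,"dy":0,"dz":0,"spin":0}
  ]
}}

```text
time: 26.05
ee_pos: [0.4386, 0.3617, 0.199]
eef_rot: [0.663, 0.749, 0.0, -0.0]
ft_force: [0.1, 0.2, -0.7]
width: 0.0191
grip_force: 49.9
```

Emit:
{"name": "move_arm", "arguments": {
  "steps": [
    {"dx":0,"dy":0,"dz":0.05,"spin":0},
    {"dx":0,"dy":0,"dz":0,"spin":0}
  ]
}}

```text
time: 26.25
ee_pos: [0.4386, 0.3617, 0.1989]
eef_rot: [0.663, 0.749, 0.0, -0.0]
ft_force: [-2.5, -1.9, 6.1]
width: 0.0192
grip_force: 49.9
```

Emit:
{"name": "move_arm", "arguments": {
  "steps": [
    {"dx":0,"dy":0,"dz":0,"spin":0},
    {"dx":0,"dy":0,"dz":0,"spin":0},
    {"dx":0,"dy":0,"dz":0,"spin":0},
    {"dx":0,"dy":0,"dz":0,"spin":0},
    {"dx":0,"dy":0,"dz":0,"spin":0},
    {"dx":0,"dy":0,"dz":-2,"spin":0},
    {"dx":0,"dy":0,"dz":-4.5,"spin":0},
    {"dx":0,"dy":0,"dz":-4.5,"spin":0},
    {"dx":0,"dy":0,"dz":-4.5,"spin":0},
    {"dx":0,"dy":0,"dz":-4.5,"spin":0}
  ],
  "claw": 5
}}

```text
time: 27.25
ee_pos: [0.4383, 0.3613, 0.4002]
eef_rot: [0.663, 0.748, 0.0, -0.0]
ft_force: [0.6, 0.7, 0.4]
width: 0.0499
grip_force: 0.0
```

Run:
```python
from h import *; import pickle
c=pickle.load(open("pics/top0.pkl","rb"));s=1.42857
th=np.radians(6.9);v=np.array([np.cos(th),np.sin(th)]);u=np.array([-v[1],v[0]])
for n,p,z in(("bottle base",(568,214),0.02),("cap",(580,197),.125),("tray corners",(584,145),.03),("",(592,198),.03),("",(688,186),.03),("handle",(597,266),.127),("",(631,264),.127)):
    q=ray(c,np.array(p)/s,z)[0]*1000; print(n,q.round(0),"v",(q@v).round(0),"u",(q@u).round(0))
```

```text
bottle base [ 732. -237.] v 698.0 u -323.0
cap [ 736. -233.] v 702.0 u -320.0
tray corners [ 888. -274.] v 849.0 u -379.0
 [ 766. -287.] v 726.0 u -377.0
 [ 795. -496.] v 729.0 u -588.0
handle [ 594. -261.] v 558.0 u -331.0
 [ 598. -328.] v 555.0 u -397.0
```

Emit:
{"name": "move_arm", "arguments": {
  "steps": [
    {"dx":-4.86,"dy":0.56,"dz":0,"spin":0},
    {"dx":-4.86,"dy":0.56,"dz":0,"spin":0},
    {"dx":-4.86,"dy":0.56,"dz":0,"spin":0},
    {"dx":-4.86,"dy":0.56,"dz":0,"spin":0},
    {"dx":-4.86,"dy":0.56,"dz":0,"spin":0},
    {"dx":-4.86,"dy":0.56,"dz":0,"spin":0},
    {"dx":-4.86,"dy":0.56,"dz":0,"spin":0},
    {"dx":-4.86,"dy":0.56,"dz":0,"spin":0},
    {"dx":-4.86,"dy":0.56,"dz":0,"spin":0},
    {"dx":-4.86,"dy":0.56,"dz":0,"spin":0},
    {"dx":-4.86,"dy":0.56,"dz":0,"spin":0},
    {"dx":-4.86,"dy":0.56,"dz":0,"spin":0}
  ]
}}

```text
time: 28.45
ee_pos: [0.5759, -0.2109, 0.3982]
eef_rot: [0.663, 0.749, 0.0, 0.0]
ft_force: [1.0, 1.3, 0.9]
width: 0.0495
grip_force: 0.0
```

Run:
```python
from h import *; import pickle
c=pickle.load(open("pics/scene0.pkl","rb")); im=cv2.resize(c["img"],None,fx=1,fy=1)
hsv=cv2.cvtColor(im,cv2.COLOR_RGB2HSV)
right=np.array(c["R"])[0]; right=right*[1,1,0]; right/=np.linalg.norm(right)
for z in np.arange(.0,.141,.01):
    o=np.array([.732,-.237,z]); row=""
    for w in np.arange(-.036,.037,.006):
        x,y=proj(c,o+right*w)[0].round().astype(int); h,s_,v_=hsv[y,x]
        row+="A" if (h<18 and s_>120 and v_>60) else ("." if v_<45 else ("w" if s_<60 and v_>100 else "o"))
    print(round(z,2),row)
```

```text
0.0 owAAAAAAowwo.
0.01 oAAAAAAAAoww.
0.02 oAAAAAAAAAww.
0.03 oAAAAAAAAAowo
0.04 ooAAAAAAAAAw.
0.05 ooAAAAAAAAAoo
0.06 ooAAAAAAAAAoo
0.07 ooAAAAAAAAAAo
0.08 ooAAA..AAAAA.
0.09 oooAA...AAAAo
0.1 oooAAoo..AAA.
0.11 o.ooA.o..AAAo
0.12 oooo.....AAAo
0.13 ooooo....AAAo
0.14 ooooo....AAoo
```

Emit:
{"name": "move_arm", "arguments": {
  "steps": [
    {"dx":-3.5,"dy":0.38,"dz":0,"spin":0},
    {"dx":-3.5,"dy":0.38,"dz":0,"spin":0},
    {"dx":-3.5,"dy":0.38,"dz":0,"spin":0},
    {"dx":0,"dy":0,"dz":3,"spin":0.03},
    {"dx":0,"dy":0,"dz":2,"spin":0},
    {"dx":0,"dy":0,"dz":0,"spin":0}
  ]
}}

```text
time: 29.05
ee_pos: [0.5991, -0.3116, 0.345]
eef_rot: [0.674, 0.738, -0.001, -0.002]
ft_force: [0.4, 0.2, -0.3]
width: 0.0502
grip_force: 0.0
```

Run:
```python
from h import *; import pickle
s,M,p=pose(); print(s["time"],p,s["joint_positions"].round(2))
c=imaging.camera("top"); pickle.dump(c,open("pics/top1.pkl","wb"))
a=imaging.camera("scene"); pickle.dump(a,open("pics/scene1.pkl","wb"))
w=imaging.camera("wrist"); pickle.dump(w,open("pics/w10.pkl","wb"))
A=cv2.resize(a["img"][150:350,140:310],(510,600)); W=cv2.resize(w["img"],(290,218)); T=cv2.resize(c["img"][130:270,170:480],(290,131))
C=np.zeros((600,800,3),np.uint8); C[:,:510]=A; C[:218,510:]=W; C[230:361,510:]=T
cv2.imwrite("pics/m1.png",C[:,:,::-1])
```

```text
29.05 [ 0.59913332 -0.31164309  0.34502652] [-0.15  0.6   0.83  1.42 -0.44  1.32  0.8 ]
```

View pics/m1.png

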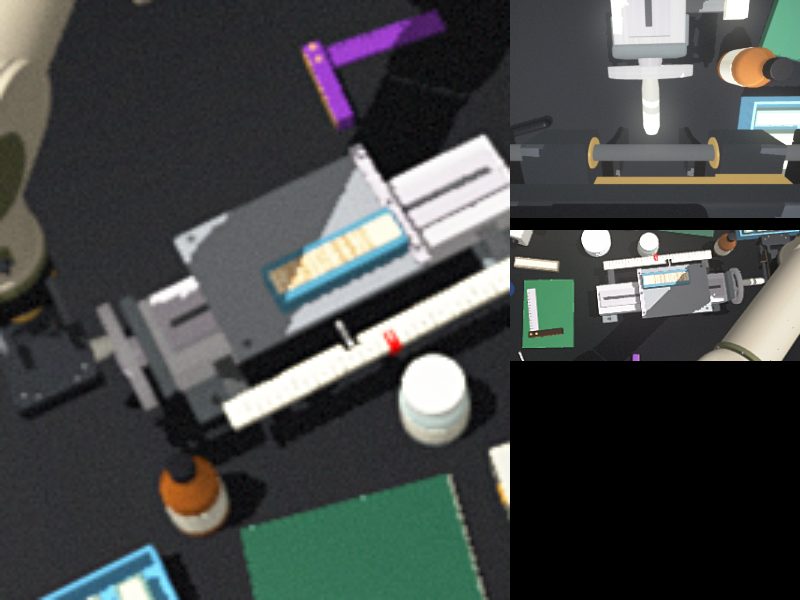

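Last picture: the square lies on the felt, the block is on the stop, and the bottle stands at (190,490), clear of the wheel. In the wrist inset the handle runs from (652,85) to its rounded end at (652,133), close to the gripper. Now I work out where its end and axis are.

Run:
```python
from h import *; import pickle
c=pickle.load(open("pics/w10.pkl","rb")); g=cv2.cvtColor(c["img"],cv2.COLOR_RGB2GRAY)
th=np.radians(6.9);v=np.array([np.cos(th),np.sin(th)]);u=np.array([-v[1],v[0]])
s,M,p=pose(); q=p[:2]*1000; print("tcp v,u",(q@v).round(1),(q@u).round(1))
for y in range(150,275,8):
    x=np.where(g[y,230:330]>110)[0]+230
    if len(x): 
        P=ray(c,[(x[0],y),(x[-1],y)],.127)*1000; print(y,x[0],x[-1],"v",(P@v).round(1),"u",(P@u).round(1)[0])
print(g[225:275:3,272])
```

```text
tcp v,u 558.1 -381.8
150 230 323 v [533.2 587.7] u -326.4
158 255 286 v [547.6 565.9] u -331.5
166 254 287 v [546.8 566.4] u -336.2
174 254 288 v [546.6 566.9] u -341.0
182 254 288 v [546.4 566.8] u -345.8
190 254 288 v [546.1 566.7] u -350.7
198 255 289 v [546.5 567.2] u -355.7
206 255 289 v [546.3 567.1] u -360.7
214 255 289 v [546. 567.] u -365.8
222 256 289 v [546.4 566.9] u -371.0
230 256 289 v [546.2 566.8] u -376.2
238 256 290 v [545.9 567.3] u -381.5
246 257 288 v [546.3 566. ] u -386.9
254 261 285 v [548.6 564. ] u -392.4
[255 255 255 255 255 255 255 255 255 255 255 255  99  95  95  95  92]
```

Emit:
{"name": "move_arm", "arguments": {
  "steps": [
    {"dx":0,"dy":-0.15,"dz":2,"spin":0},
    {"dx":0,"dy":0,"dz":1.5,"spin":0},
    {"dx":0,"dy":0,"dz":1,"spin":0},
    {"dx":0,"dy":0,"dz":0,"spin":0}
  ]
}}

```text
time: 29.6
ee_pos: [0.598, -0.3117, 0.302]
eef_rot: [0.674, 0.739, -0.0, -0.001]
ft_force: [-0.2, 0.3, -0.7]
width: 0.0499
grip_force: 0.0
```

Emit:
{"name": "move_arm", "arguments": {
  "steps": [
    {"dx":0,"dy":0,"dz":0,"spin":0},
    {"dx":0,"dy":0,"dz":0,"spin":0},
    {"dx":0,"dy":0,"dz":0,"spin":0},
    {"dx":0,"dy":0,"dz":0,"spin":0},
    {"dx":0,"dy":0,"dz":0,"spin":0},
    {"dx":0,"dy":0,"dz":0,"spin":0},
    {"dx":0,"dy":0,"dz":0,"spin":0}
  ],
  "claw": 1,
  "squeeze": 20
}}

```text
time: 30.3
ee_pos: [0.598, -0.3123, 0.3034]
eef_rot: [0.674, 0.739, -0.0, -0.0]
ft_force: [-2.5, -0.2, 2.2]
width: 0.0195
grip_force: 20.0
```

Emit:
{"name": "move_arm", "arguments": {
  "steps": [
    {"dx":0,"dy":1.087,"dz":0.143,"spin":0},
    {"dx":0,"dy":1.013,"dz":0.42,"spin":0},
    {"dx":0,"dy":0.87,"dz":0.667,"spin":0},
    {"dx":0,"dy":0.667,"dz":0.87,"spin":0},
    {"dx":0,"dy":0.42,"dz":1.013,"spin":0}
  ]
}}

```text
time: 30.8
ee_pos: [0.6388, -0.3079, 0.2705]
eef_rot: [0.674, 0.739, -0.0, -0.001]
ft_force: [-9.9, 4.0, 1.3]
width: 0.0195
grip_force: 20.0
```

Emit:
{"name": "move_arm", "arguments": {
  "steps": [
    {"dx":0,"dy":0.143,"dz":1.087,"spin":0},
    {"dx":0,"dy":-0.143,"dz":1.087,"spin":0},
    {"dx":0,"dy":-0.42,"dz":1.013,"spin":0}
  ]
}}

```text
time: 31.1
ee_pos: [0.6338, -0.3085, 0.2388]
eef_rot: [0.674, 0.739, -0.001, -0.002]
ft_force: [-11.5, 5.0, 11.0]
width: 0.019
grip_force: 20.0
```

Emit:
{"name": "move_arm", "arguments": {
  "steps": [
    {"dx":0,"dy":-0.667,"dz":0.87,"spin":0},
    {"dx":0,"dy":-0.87,"dz":0.667,"spin":0},
    {"dx":0,"dy":-1.013,"dz":0.42,"spin":0},
    {"dx":0,"dy":-1.087,"dz":0.143,"spin":0}
  ]
}}

```text
time: 31.5
ee_pos: [0.5993, -0.3119, 0.2194]
eef_rot: [0.674, 0.739, 0.001, 0.001]
ft_force: [4.2, -0.5, 2.8]
width: 0.0197
grip_force: 19.9
```

Emit:
{"name": "move_arm", "arguments": {
  "steps": [
    {"dx":0,"dy":-1.087,"dz":-0.143,"spin":0},
    {"dx":0,"dy":-1.013,"dz":-0.42,"spin":0},
    {"dx":0,"dy":-0.87,"dz":-0.667,"spin":0},
    {"dx":0,"dy":-0.667,"dz":-0.87,"spin":0},
    {"dx":0,"dy":-0.42,"dz":-1.013,"spin":0},
    {"dx":0,"dy":-0.143,"dz":-1.087,"spin":0}
  ]
}}

```text
time: 32.1
ee_pos: [0.5552, -0.317, 0.2617]
eef_rot: [0.675, 0.738, -0.001, 0.0]
ft_force: [4.6, -5.2, -4.2]
width: 0.0192
grip_force: 19.9
```

Emit:
{"name": "move_arm", "arguments": {
  "steps": [
    {"dx":0,"dy":0.143,"dz":-1.087,"spin":0},
    {"dx":0,"dy":0.42,"dz":-1.013,"spin":0},
    {"dx":0,"dy":0.667,"dz":-0.87,"spin":0},
    {"dx":0,"dy":0.87,"dz":-0.667,"spin":0},
    {"dx":0,"dy":1.013,"dz":-0.42,"spin":0},
    {"dx":0,"dy":1.087,"dz":-0.143,"spin":0}
  ]
}}

```text
time: 32.7
ee_pos: [0.5986, -0.3122, 0.3036]
eef_rot: [0.674, 0.738, -0.0, -0.0]
ft_force: [-3.2, -4.0, -1.8]
width: 0.0195
grip_force: 20.0
```

Emit:
{"name": "move_arm", "arguments": {
  "steps": [
    {"dx":0,"dy":1.087,"dz":0.143,"spin":0},
    {"dx":0,"dy":1.013,"dz":0.42,"spin":0},
    {"dx":0,"dy":0.87,"dz":0.667,"spin":0},
    {"dx":0,"dy":0.667,"dz":0.87,"spin":0},
    {"dx":0,"dy":0,"dz":0,"spin":0}
  ]
}}

```text
time: 33.2
ee_pos: [0.6352, -0.308, 0.2799]
eef_rot: [0.674, 0.739, -0.0, -0.001]
ft_force: [-0.9, -1.1, -4.8]
width: 0.0197
grip_force: 19.9
```

```bash
cat > idx.py <<'E'
from h import *
import pickle,sys
th=np.radians(6.9);v=np.array([np.cos(th),np.sin(th)]);u=np.array([-v[1],v[0]])
s,M,p=pose(); print("t",s["time"],p.round(4),s["ft_force"].round(1))
for cam in sys.argv[1:]:
    c=imaging.camera(cam); pickle.dump(c,open(f"pics/idx_{cam}.pkl","wb"))
    red=(mask(c,(0,150,90),(9,255,255))|mask(c,(172,150,90),(180,255,255)))
    ks=blobs(red,4); k=[k for k in ks]
    if not k: print(cam,"no red"); continue
    # red blob nearest the expected clip place
    e=proj(c,[.677,-.006,.1])[0]; k=min(ks,key=lambda k:np.linalg.norm(k[:,0].mean(0)-e))
    x,y,w,h=cv2.boundingRect(k); print(cam,"red box",x,y,w,h,"exp",e.round(1))
    ctr=np.array([x+w/2-.5,y+h/2-.5]); P=ray(c,ctr,.1)[0]*1000; print(" clip v,u",(P@v).round(1),(P@u).round(1))
E
python3 idx.py scene top wrist
python3 - <<'E'
import pickle; from h import *
th=np.radians(6.9);v=np.array([np.cos(th),np.sin(th)]);u=np.array([-v[1],v[0]])
for n in("scene","top"):   # brightness profile along bed y at several v, z=.1
    c=pickle.load(open(f"pics/idx_{n}.pkl","rb")); g=cv2.cvtColor(c["img"],cv2.COLOR_RGB2GRAY)
    for vv in(636,642,648,654,664,672):
        U=np.arange(-125,-69,3); X=[np.r_[(v*vv+u*a)/1000,.1] for a in U]
        px=proj(c,X).astype(np.float32); print(n,vv,cv2.remap(g,px[:,:1],px[:,1:],1).ravel())
E
```

```text
t 33.2 [ 0.6352 -0.308   0.2799] [-0.9 -1.1 -4.8]
scene red box 267 260 7 8 exp [269.6 262.2]
 clip v,u 675.7 -88.2
top red box 324 156 4 7 exp [326.1 159.3]
 clip v,u 672.6 -85.7
wrist no red
scene 636 [ 20  15  16  16  17  15  19  20  17  17  22  85 168 132  37  14  21  15
  17]
scene 642 [ 18  16  15  18  17  19  15  21  17  11  25 113 202 162  36  10  19  14
  14]
scene 648 [ 11   8   8   8   9  12   8  11   4  10  14  80 154 105  24   4  13   4
  11]
scene 654 [210 225 200 233 194 238 198 227 194 131  51  68 146 111  25  76 202 185
 213]
scene 664 [254 254 254 254 254 254 254 255 255 253 242 202 149 176 163 227 255 255
 254]
scene 672 [255 250 247 255 250 241 252 253 247 251 249 204 163 198 156 232 255 254
 248]
top 636 [229 228 218 222 228 228 230 230 230 224 222 222 218 222 225 228 231 229
 226]
top 642 [ 77  86  68  70  56  61  64  68  70  76  86 183 235  69  68  72  71  73
  75]
top 648 [ 63  65  64  55  58  68  67  70  75  65  78 153 159  63  67  73  68  69
  68]
top 654 [255 255 255 255 254 253 254 255 255 175  86 130 185  97  78 188 248 255
 255]
top 664 [255 254 253 255 254 254 255 255 255 245 151 190 203 136  88 213 255 255
 255]
top 672 [255 254 247 255 255 251 242 255 252 247 255 212 155 204 166 153 226 255
 242]
```

```bash
cat > prof.py <<'E'
from h import *
import pickle
th=np.radians(6.9);v=np.array([np.cos(th),np.sin(th)]);u=np.array([-v[1],v[0]])
def peak(c,lo,hi,vs,z,red=False):
    U=np.arange(lo,hi,.25); acc=0
    im=c["img"].astype(np.float32); w=im[...,1]   # green: white line bright, red / black dark
    for vv in vs:
        px=proj(c,[np.r_[(v*vv+u*a)/1000,z] for a in U]).astype(np.float32)
        acc=acc+cv2.remap(w,px[:,:1],px[:,1:],cv2.INTER_LINEAR).ravel()
    acc=acc/len(vs); b=np.percentile(acc,30); q=np.clip(acc-(acc.max()+b)/2,0,None)
    return ((U*q).sum()/q.sum()).round(2), int(acc.max()), int(b)
E
python3 - <<'E'
from prof import *
for z in(.095,.1,.105,.11):
    for f in("w2","w3","w5"):
        c=pickle.load(open(f"pics/{f}.pkl","rb")); 
        print(z,f,"index",peak(c,-130,-120,(640,644,648),z),"clip",peak(c,-90.5,-82.5,(669,672,675) ,z))
z=.1
for f in("idx_scene","idx_top"):
    c=pickle.load(open(f"pics/{f}.pkl","rb")); print(f,peak(c,-97,-80,(640,644,648),z),peak(c,-90.5,-82,(669,672,675),z))
E
```

```text
0.095 w2 index (np.float64(-125.26), 245, 75) clip (np.float64(-86.61), 239, 83)
0.095 w3 index (np.float64(-124.93), 238, 46) clip (np.float64(-86.62), 244, 59)
0.095 w5 index (np.float64(-126.13), 237, 63) clip (np.float64(-86.55), 152, 43)
0.1 w2 index (np.float64(-124.98), 245, 74) clip (np.float64(-86.87), 219, 82)
0.1 w3 index (np.float64(-124.88), 246, 42) clip (np.float64(-87.52), 188, 59)
0.1 w5 index (np.float64(-124.84), 238, 63) clip (np.float64(-86.01), 153, 43)
0.105 w2 index (np.float64(-124.72), 246, 75) clip (np.float64(-87.12), 192, 81)
0.105 w3 index (np.float64(-124.84), 246, 42) clip (np.float64(-88.43), 165, 59)
0.105 w5 index (np.float64(-123.55), 237, 62) clip (np.float64(-85.44), 76, 22)
0.11 w2 index (np.float64(-124.46), 246, 75) clip (np.float64(-87.34), 168, 80)
0.11 w3 index (np.float64(-124.78), 245, 42) clip (np.float64(-85.85), 155, 71)
0.11 w5 index (np.float64(-122.26), 237, 63) clip (np.float64(-85.12), 77, 23)
idx_scene (np.float64(-88.54), 190, 25) (np.float64(-86.37), 156, 128)
idx_top (np.float64(-90.24), 216, 80) (np.float64(-86.13), 172, 118)
```

Emit:
{"name": "move_arm", "arguments": {
  "steps": [
    {"dx":0,"dy":0.386,"dz":0.893,"spin":0},
    {"dx":0,"dy":0.17,"dz":0.965,"spin":0},
    {"dx":0,"dy":-0.057,"dz":0.971,"spin":0},
    {"dx":0,"dy":0,"dz":0,"spin":0},
    {"dx":0,"dy":0,"dz":0,"spin":0}
  ]
}}

```text
time: 33.85
ee_pos: [0.6387, -0.3079, 0.2535]
eef_rot: [0.674, 0.739, 0.0, -0.001]
ft_force: [-6.3, 2.8, -2.4]
width: 0.0192
grip_force: 20.0
```

Run:
```python
from prof import *
s,M,p=pose(); print(s["time"],p,s["ft_force"].round(1))
for f in("scene","top"):
    I=[];C=[]
    for _ in range(4):
        c=imaging.camera(f); I.append(peak(c,-95,-78,(640,644,648),.1)[0]);C.append(peak(c,-90.5,-82,(669,672,675),.095)[0])
    print(f,I,C)
```

```text
33.85 [ 0.63870493 -0.30792158  0.2535263 ] [-6.3  2.8 -2.4]
scene [np.float64(-85.41), np.float64(-85.49), np.float64(-85.46), np.float64(-85.46)] [np.float64(-90.42), np.float64(-90.42), np.float64(-90.42), np.float64(-90.42)]
top [np.float64(-87.14), np.float64(-87.13), np.float64(-87.12), np.float64(-87.13)] [np.float64(-87.02), np.float64(-87.04), np.float64(-87.02), np.float64(-87.01)]
```

Emit:
{"name": "move_arm", "arguments": {
  "steps": [
    {"dx":0,"dy":0,"dz":0,"spin":0},
    {"dx":0,"dy":0,"dz":0,"spin":0},
    {"dx":0,"dy":0,"dz":0,"spin":0},
    {"dx":0,"dy":0,"dz":0,"spin":0},
    {"dx":0,"dy":0,"dz":-1.5,"spin":0},
    {"dx":0,"dy":0,"dz":-4.5,"spin":0},
    {"dx":0,"dy":0,"dz":-4.6,"spin":0}
  ],
  "claw": 4
}}

```text
time: 34.95
ee_pos: [0.6391, -0.3083, 0.3617]
eef_rot: [0.674, 0.738, -0.0, -0.0]
ft_force: [1.0, -0.1, 0.8]
width: 0.0398
grip_force: 0.0
```

Emit:
{"name": "move_arm", "arguments": {
  "steps": [
    {"dx":4.4,"dy":0,"dz":0,"spin":0},
    {"dx":4.4,"dy":0,"dz":0,"spin":0},
    {"dx":4.4,"dy":0,"dz":0,"spin":0},
    {"dx":4.4,"dy":0,"dz":0,"spin":0},
    {"dx":0,"dy":0,"dz":0,"spin":-0.03},
    {"dx":0,"dy":0,"dz":0,"spin":0},
    {"dx":0,"dy":0,"dz":0,"spin":0}
  ]
}}

```text
time: 35.65
ee_pos: [0.6231, -0.1344, 0.3609]
eef_rot: [0.664, 0.748, 0.0, 0.001]
ft_force: [-1.6, -0.9, 0.3]
width: 0.0396
grip_force: 0.0
```

Run:
```python
from prof import *
s,M,p=pose(); print(s["time"],p,s["ft_force"].round(1))
c=imaging.camera("wrist"); pickle.dump(c,open("pics/w11.pkl","wb"))
for f in("wrist","top","scene"):
    d=c if f=="wrist" else imaging.camera(f)
    print(f,[peak(d,-92,-80,(640+a,644+a,648+a),.1) for a in(-2,0,2)],[peak(d,-90.5,-82.5,(669+a,672+a,675+a),.095) for a in(-2,0,2)])
print("px index,clip",proj(c,[np.r_[(v*644-u*86.6)/1000,.1],np.r_[(v*672-u*86.6)/1000,.095]]).round(1).tolist())
```

```text
35.65 [ 0.62310871 -0.13438948  0.36091473] [-1.6 -0.9  0.3]
wrist [(np.float64(-86.67), 153, 34), (np.float64(-86.67), 152, 34), (np.float64(-86.68), 153, 35)] [(np.float64(-86.71), 245, 62), (np.float64(-86.72), 245, 62), (np.float64(-86.74), 197, 62)]
top [(np.float64(-86.92), 122, 70), (np.float64(-86.99), 117, 61), (np.float64(-86.94), 116, 55)] [(np.float64(-87.21), 188, 113), (np.float64(-87.01), 183, 119), (np.float64(-86.47), 166, 120)]
scene [(np.float64(-85.46), 75, 30), (np.float64(-85.48), 71, 26), (np.float64(-85.46), 68, 24)] [(np.float64(-85.43), 154, 131), (np.float64(-90.42), 143, 106), (np.float64(-90.39), 126, 77)]
px index,clip [[338.6, 38.9], [379.7, 40.6]]
```

Index and clip agree to within 0.1 mm. I'll back away and check once more that the block is still flush.

Emit:
{"name": "move_arm", "arguments": {
  "steps": [
    {"dx":2.5,"dy":-1,"dz":-3.5,"spin":0},
    {"dx":3,"dy":-1,"dz":-3.5,"spin":0},
    {"dx":3,"dy":-1,"dz":-3.5,"spin":0},
    {"dx":0,"dy":0,"dz":0,"spin":0},
    {"dx":0,"dy":0,"dz":0,"spin":0}
  ]
}}

```text
time: 36.3
ee_pos: [0.5832, -0.0526, 0.4656]
eef_rot: [0.663, 0.749, 0.001, 0.0]
ft_force: [0.2, -1.6, -0.3]
width: 0.04
grip_force: 0.0
```

Run:
```python
from prof import *
s,M,p=pose(); print(s["time"],p)
c=imaging.camera("wrist"); pickle.dump(c,open("pics/w12.pkl","wb"))
m=mask(c,(92,70,40),(115,255,255)); m[250:]=0
k=max((k for k in blobs(m,300)),key=lambda k:-np.linalg.norm(rect(c,k,.153)[0]-np.array([593,5])))
r_=rect(c,k,.153); P=ray(c,k[:,0],.153)*1000
print("block",r_,"end u",np.percentile(P@u,99).round(1),"v",np.percentile(P@v,[1,99]).round(1), "yaw expected 6.9; stop face now ~",-31.5+38.3)
print("end-face skew: u at near/far", [ (P@u)[np.abs(P@v-a)<3].max().round(2) for a in(578,590,602)])
g=c["img"].astype(np.float32)
for vv in(578,590,602,540):
    px=proj(c,[np.r_[(v*vv+u*a)/1000,.137 if vv<550 else .153] for a in range(0,22,1)]).astype(np.float32); print(vv,[tuple(int(q) for q in x) for x in cv2.remap(g,px[:,:1],px[:,1:],1)[:,0]][::2])
print("index",peak(c,-92,-80,(642,646),.1)[0],"clip",peak(c,-90.5,-82.5,(669,672),.095)[0])
a=pickle.load(open("pics/top1.pkl","rb"))["img"]; b=imaging.camera("top")["img"]
d=cv2.absdiff(a,b).max(2); print("felt region diff max",d[180:262,180:242].max(), "px>60:",(d[180:262,180:242]>60).sum())
```

```text
36.3 [ 0.5832307  -0.05261225  0.46562545]
block ((593.9799194335938, 8.180267333984375), (42.78776168823242, 137.76339721679688), 6.670937538146973) end u 5.6 v [569.5 612.1] yaw expected 6.9; stop face now ~ 6.799999999999997
end-face skew: u at near/far [np.float64(5.58), np.float64(5.59), np.float64(5.6)]
578 [(106, 114, 110), (103, 114, 111), (67, 93, 103), (82, 94, 101), (117, 114, 118), (116, 113, 117), (118, 117, 118), (115, 113, 116), (122, 120, 123), (123, 120, 124), (123, 122, 125)]
590 [(148, 140, 120), (138, 134, 118), (67, 93, 103), (80, 94, 101), (119, 117, 121), (116, 115, 118), (114, 112, 116), (114, 112, 116), (123, 124, 123), (122, 121, 121), (121, 121, 120)]
602 [(145, 136, 118), (136, 134, 116), (67, 93, 102), (89, 98, 105), (118, 115, 119), (115, 113, 116), (115, 112, 116), (105, 104, 107), (30, 31, 30), (29, 31, 31), (64, 68, 69)]
540 [(93, 97, 99), (94, 96, 97), (94, 96, 97), (96, 95, 97), (114, 111, 116), (116, 114, 117), (117, 115, 117), (151, 148, 152), (207, 202, 209), (166, 161, 167), (125, 122, 126)]
index -86.56 clip -86.66
felt region diff max 107 px>60: 616
```

The block's centre moved 38.3 mm, exactly with the carriage, so it is still flush. The lines still meet, and nothing has gone near the square since it was laid down; the change on the felt fits the arm's shadow.

```bash
python3 -c "
from bench import job
print(job.close_job())"
```

```text
the job is handed in; nothing more can be done
None
```

I handed the job in at about 36 s: the block is flush on the stop, the square was pressed into the corner for over a second and laid back on the felt, and the index meets the clip line to within about 0.1 mm by camera.

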